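# Load recovered lock parts and index them to the examination lamp

## Robot

A 6-joint arm with a two-finger parallel gripper is mounted at the origin on the work surface. World frame = base frame: x ahead of the robot, y to its left, z up, the work surface at z = 0. Lengths are in m, angles in rad, forces in N, time in s.
With the tool pointing down it reaches from about 0.35 to 0.875 m from the base axis. Payload 4.2 kg.
Tool frame: the origin (TCP) lies at the very end of the fingers, on their centre line; the grasp point (between the pads) lies grip_depth behind it (grip_depth is the distance from the TCP to the grasp point, in m); z points along the fingers, y is the direction in which the jaws open and shut (so a half turn about z gives the same grasp; the last joint's range is limited). The gripper opens to 87 mm and grips with 3 to 60 N. Pads are 19 mm wide; open, the fingers measure 117 mm over their backs; the gripper's body (75 mm by 190 mm) begins 51 mm behind the grasp point.
Start: joints at [1.36, 0.385, 0.008, 0, -1.194, -0.259], TCP at [0.283, 0.557, 0.223] pointing down, gripper open.
Joint ranges: [-3.14, 3.14], [-1.21, 2.06], [-1.07, 1.41], [-3.16, 2.05], [-2.99, -0.16], [-3.1, 3.1]. Speed limits (rad/s): [2.79, 2.79, 3.14, 3.14, 3.14, 3.14].

## Interface

Orientations are given as a 3x3 rotation matrix whose columns are the frame's x, y, z axes.
In Python, from cell import * gives the robot as it stands.
- The arm moves only by the tool arm_command, never from a script. Its argument "moves" is a list of rows, each a list of 7 numbers: the turn, a rotation vector about the tool's x, y, z in rad, then the shift along the tool's x, y, z in cm, then the gripper command: -1 is shut, 1 is fully open, values between are in proportion. In form: [[rx, ry, rz, x, y, z, claw], ...]. A call has 1 to 5 rows; each row is the pose to reach, as a shift and turn from the pose measured when the call began, along the tool's axes at that moment; what a row does not reach only later rows make up. A row lasts 1/8 s, in which the tool goes at most 62.5 mm and 10.7 degrees, less where a joint would pass 70% of its speed; a pose out of reach is approached as far as the arm can. A call with a gripper value outside its range is refused whole. The fingers move at their own pace and stop on an object; the grip force is fixed at half the most. Time passes only in rows, so rows that repeat a pose let the fingers close. It gives the time, the measured TCP pose, the force and the opening at its end, in the units of the state.
- observe(): the state, without advancing time (a new reading comes with each control period).
- snapshot(name): name is "scene" or "top"; returns a dict with "img" (384x512x3 uint8, blue, green, red), "mtx" (3x3 intrinsics, pixels), "distortion" ([k1, k2, p1, p2, k3] as OpenCV has them; the pictures are not rectified), "extrinsics" (4x4, takes a point from camera to world coordinates). Camera axes: x right, y up, looking along -z (the intrinsics and any distortion apply to the point x, -y, -z); pixel columns grow to the right and rows downward; lengths in m; the calibration is good to about 2 mm. A picture is of the moment at which its call begins. There is no depth.
- finish_job(): hands the job in, once; it reports no verdict.
Trained networks look in a picture, given as the dict that the camera call returned (one of the last four; its "shot" number tells which), for a name from the list of things; names that differ only in an ending like _2 or _b are one class to them, and where a whole thing is asked for, a point or a joint stands for the part that bears it (a point fixed in the world has none). Each returns a list of dicts, best first, with "p" (0 to 1); they miss things now and then, are a little off and sometimes report something else, mostly with a low value. They report only what shows in the picture. A call takes as long as a camera call. They do not tell look-alikes from the thing itself.
- search_frame(picture, label): "centre" ([column, row] in pixels, amid what is visible of it).
The state is a dict: "time_s": time; "qpos": joint angles; "qd": joint speeds; "joint_efforts": joint torques, N m; "tcp_pos": TCP position; "tool_rot": TCP orientation; "contact_force": force on the tool from outside, world axes, zero at the start; "moment": the same for the moment, N m; "width": finger opening in m.
Only numpy, scipy, OpenCV 4.12 (cv2) and the standard library are available. Lean on these libraries where they do the work, as an engineer would, in place of code of your own. Each camera call takes 0.05 s, during which the arm holds its last target.

## Task

Pull up the spring ring of the swivel stage, turn the paddle from its outer notch to the middle one and let the ring snap home; then put every lock part lying on the bench (padlock, brass lock cylinder, thumb-turn, latch case, cam lock: whichever are there) into the tub and press the lid down on it until it is fully seated and level. Last, pull the ring again, turn the paddle to the outer notch in front of the round lamp (not the camera) and let the ring snap fully home; leave the jar, brush and other bench things where they are.

Things in the scene. Friction and masses are not known exactly. Their poses are not given: they have to be found in the camera images.
- axis (a point): fixed point on the stage's turning axis, 30 mm above the bench, z up; x points to where the tub stands at the middle (loading) notch. Low round steel base, aluminium index rim with three notches 60 degrees apart on the robot's side, and a flat 100 mm wide aluminium paddle turning on it, top 28 mm above the bench
- swivel (a joint): paddle angle about the upward vertical, rad (positive anticlockwise from above): 0 = middle notch, +1.047 = outer notch with the tub on the left, -1.047 = tub on the right (always so at the start). Stops at +-1.12. Turns easily (about 1 N at the ring) once the pin is clear
- ring (a joint): lift of the spring index pin, m: 0 = fully down in a notch, paddle locked with about 1 degree of play; 0.011 or more = clear of the rim; stop at 0.016. The spring pulls down with 4 N at 0, 9 N at the stop. Let go between notches, the pin rides on the rim (about 0.010 to 0.012) and drops into the next notch that comes under it
- ring_grip (a point): middle of the pull-ring's grip, moving with it, 59 mm above the bench when down, 100 mm from the axis on the paddle end opposite the tub. Upright round black grip, 24 mm diameter, from 14 mm below to 14 mm above this point, with a steel ring flange 31 mm in diameter, 6 mm thick, on top. Under it a collar 22 mm in diameter, 10 mm tall, on the paddle
- tub_in (a point): centre of the inner floor of the grey tub on the paddle, 32 mm above the bench, 105 mm from the axis; x points outwards, z up. Inside 120 (x) x 130 (y) x 57 mm deep, walls 4 mm, rim 89 mm above the bench. At each y end a white spring roller (12 mm thick, centre 8 mm above the rim, 77 mm from the tub's centre) between posts that end 14 mm above the rim
- lamp_spot (a point): where tub_in has to be for the tub to stand in front of the lamp: the tub's place at the left or right outer notch, 32 mm above the bench. The lamp (round metal head on a bent stalk, 170 mm tall) stands 165 mm beyond it; a black square camera head stands likewise beyond the other outer notch. The two may be swapped from start to start
- lid: lid, 160 g: grey plate 136 (x) x 146 (y) x 4 mm over a plug 16 mm deep, 115 x 125 mm (lower 7 mm: 112 x 122). Black bar handle 16 (x) x 60 (y) mm, 20 to 54 mm above the origin. Origin: centre of the plug's underside, z up. Its y goes along the tub's y, either way round. Seated, origin 41 mm above tub_in; laid on the rollers 12 mm higher, and 8 to 18 N on the handle snaps it home
- padlock: steel padlock lying flat: body 40 (x) x 30 (y) x 24 mm, shackle loop sticking out 12 mm on +x; origin at the centre of the body's underside; 120 g
- barrel: brass lock cylinder, 50 (x) x 18 (y) x 27 mm tall with rounded top; origin at the centre of the underside; 100 g
- thumbturn: steel door thumb-turn: base plate 42 (x) x 38 (y) x 7 mm, upright bar on it 36 (x) x 12 (y) mm up to 30 mm height; origin at the centre of the underside; 90 g
- latch_case: dark steel latch case 44 (x) x 30 (y) x 24 mm with a brass bolt stub sticking out 8 mm on +x; origin at the centre of the case's underside; 110 g
- cam_lock: aluminium cam lock standing on its flange: flange 36 mm in diameter and 6 mm thick, barrel 25 mm in diameter up to 32 mm height; origin at the centre of the underside; 80 g
- powder_jar: white jar with black cap, 52 mm across, 62 mm tall; a bystander, to be left alone
- dust_brush: dusting brush, 160 mm; a bystander, to be left alone
- tape_roll: roll of paper tape, 68 mm across, 22 mm tall; a bystander, to be left alone
- torch: dark pocket torch lying down, 113 mm long; a bystander, to be left alone
- spray: white bottle, 44 mm across, 110 mm tall; a bystander, to be left alone
- scale_block: flat white plastic strip 60 x 20 x 8 mm; a bystander, to be left alone
- loupe: black stand loupe, 38 mm across, 36 mm tall; a bystander, to be left alone
Not all that is in view belongs to the job. Leave any red look-alike of the padlock alone.

How it is judged:
On the way, in this order (a step that is already met when the one before it is completed fails the run):
1. the paddle is locked in the middle notch, ring fully down (value of joint swivel between -0.045 and 0.045 rad and value of joint ring below 0.003 m), for 0.2 s.
2. with the paddle still locked in the middle notch, all lock parts present are in the tub and the lid is seated level (all of step 1 and x of padlock in the frame of tub_in between -0.061 and 0.061 m and y of padlock in the frame of tub_in between -0.066 and 0.066 m and z of padlock in the frame of tub_in between -0.006 and 0.042 m and x of barrel in the frame of tub_in between -0.061 and 0.061 m and y of barrel in the frame of tub_in between -0.066 and 0.066 m and z of barrel in the frame of tub_in between -0.006 and 0.042 m and x of thumbturn in the frame of tub_in between -0.061 and 0.061 m and y of thumbturn in the frame of tub_in between -0.066 and 0.066 m and z of thumbturn in the frame of tub_in between -0.006 and 0.042 m and x of latch_case in the frame of tub_in between -0.061 and 0.061 m and y of latch_case in the frame of tub_in between -0.066 and 0.066 m and z of latch_case in the frame of tub_in between -0.006 and 0.042 m and x of cam_lock in the frame of tub_in between -0.061 and 0.061 m and y of cam_lock in the frame of tub_in between -0.066 and 0.066 m and z of cam_lock in the frame of tub_in between -0.006 and 0.042 m and z of lid in the frame of tub_in between 0.036 and 0.0445 m and horizontal distance between lid and tub_in below 0.006 m and angle between lid's own z axis and vertical below 0.035 rad), for 0.2 s.
3. the paddle is locked in the notch in front of the lamp (horizontal distance between tub_in and lamp_spot below 0.008 m and value of joint ring below 0.003 m), for 0.2 s.
At the end, for the whole second after the job is handed in: The tub stands within 8 mm of the spot in front of the lamp with the index pin down (ring lift under 3 mm), every lock part present is in the tub, and the lid is seated: origin 36 to 44.5 mm above the tub floor point, within 6 mm of its centre, tilted under 2 degrees, at rest (all of step 3 and x of padlock in the frame of tub_in between -0.061 and 0.061 m and y of padlock in the frame of tub_in between -0.066 and 0.066 m and z of padlock in the frame of tub_in between -0.006 and 0.042 m and x of barrel in the frame of tub_in between -0.061 and 0.061 m and y of barrel in the frame of tub_in between -0.066 and 0.066 m and z of barrel in the frame of tub_in between -0.006 and 0.042 m and x of thumbturn in the frame of tub_in between -0.061 and 0.061 m and y of thumbturn in the frame of tub_in between -0.066 and 0.066 m and z of thumbturn in the frame of tub_in between -0.006 and 0.042 m and x of latch_case in the frame of tub_in between -0.061 and 0.061 m and y of latch_case in the frame of tub_in between -0.066 and 0.066 m and z of latch_case in the frame of tub_in between -0.006 and 0.042 m and x of cam_lock in the frame of tub_in between -0.061 and 0.061 m and y of cam_lock in the frame of tub_in between -0.066 and 0.066 m and z of cam_lock in the frame of tub_in between -0.006 and 0.042 m and z of lid in the frame of tub_in between 0.036 and 0.0445 m and horizontal distance between lid and tub_in below 0.006 m and angle between lid's own z axis and vertical below 0.035 rad and linear speed of lid below 0.02 m/s); the robot touches nothing.
It fails at once if a bystander on the bench is moved more than 4 cm (distance of any of powder_jar, dust_brush, tape_roll, torch, spray, scale_block, loupe from where it was at the start of the episode above 0.04 m).
Of padlock, barrel, thumbturn, latch_case, cam_lock only 2 to 4 are there at a start; the rules pass over those that are not, and their reading is None.
At some moment in a run one of padlock, barrel, thumbturn, latch_case, cam_lock may be knocked a few centimetres aside while the robot is not near it.
Once in a run the grip may slacken for a moment while it holds something.
It also fails if it takes over 210 s, if anything falls off the work surface, if the arm or the gripper's body presses on something with over 40 N, if the wrist force passes 120 N, or if a joint passes its speed limit or range.

## Working session

There is one attempt and no reset: what is moved stays moved. The work goes in short steps, Python scripts to look and compute and a tool call to move; the robot and the scene stay as the last step left them, time stands still between calls to the robot, and variables do not carry over. Pictures are saved under pics/ and viewed, and the job is handed in when it is done.

Besides the shell and the picture viewer there is one more tool, called after "Emit:" as name(argument=value, ...), one argument or row to a line, values as JSON. arm_command: Moves the arm, as the interface text tells. Its arguments: {"type":"object","properties":{"moves":{"type":"array","items":{"type":"array","items":{"type":"number"}}}},"required":["moves"]}

```bash
ls; mkdir -p pics; python3 - <<'E'
from cell import *
import cv2
o=observe(); print({k:(o[k]) for k in o})
for n in ("scene","top"):
    s=snapshot(n); print(n,s["shot"],s["mtx"],s["distortion"],s["extrinsics"])
    cv2.imwrite(f"pics/{n}0.png",cv2.resize(s["img"],(800,600),interpolation=cv2.INTER_CUBIC))
E
```

```text
pics
{'time_s': 0.0, 'qpos': array([ 1.35961175e+00,  3.85552347e-01,  6.62379694e-03, -5.47957584e-04,
       -1.19400844e+00, -2.58577569e-01]), 'qd': array([ 0.00017546, -0.00015698, -0.00024746,  0.00058606, -0.00170663,
       -0.00164438]), 'joint_efforts': array([-1.09682780e-03, -3.90669787e+01,  1.87404782e+01,  4.22000796e+00,
        1.09687838e-02, -1.89528364e-04]), 'tcp_pos': array([0.28262943, 0.55675726, 0.2214541 ]), 'tool_rot': array([[ 8.91584482e-01, -4.52853415e-01, -9.46910162e-04],
       [-4.52854401e-01, -8.91582271e-01, -1.98624785e-03],
       [ 5.52308073e-05,  2.19972019e-03, -9.99997579e-01]]), 'contact_force': array([-0.92280941,  0.90360121, -0.17607746]), 'moment': array([0.02798025, 0.00025329, 0.04171156]), 'width': 0.08690102486904479}
scene 1 [[406.69574309   0.         254.10137004]
 [  0.         406.69574309 191.21762313]
 [  0.           0.           1.        ]] [0.00940537 0.         0.         0.         0.        ] [[-0.33528927 -0.64087039  0.69055503  1.24823149]
 [ 0.94207682 -0.23468879  0.23960894  0.30035138]
 [ 0.00850725  0.73089419  0.68243777  0.81056132]
 [ 0.          0.          0.          1.        ]]
top 2 [[499.76481766   0.         251.84547694]
 [  0.         499.76481766 196.43616115]
 [  0.           0.           1.        ]] [-0.09918121  0.          0.          0.          0.        ] [[-0.03065382  0.99128741 -0.12810003  0.29903285]
 [-0.99930782 -0.02769182  0.02484032  0.03510955]
 [ 0.02107658  0.12877281  0.99145012  1.58095242]
 [ 0.          0.          0.          1.        ]]
```

View pics/scene0.png

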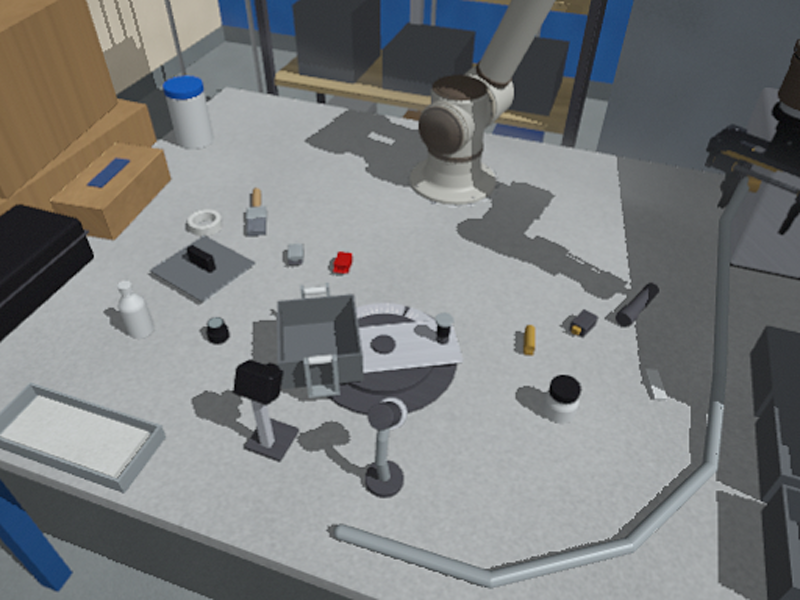

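View pics/top0.png

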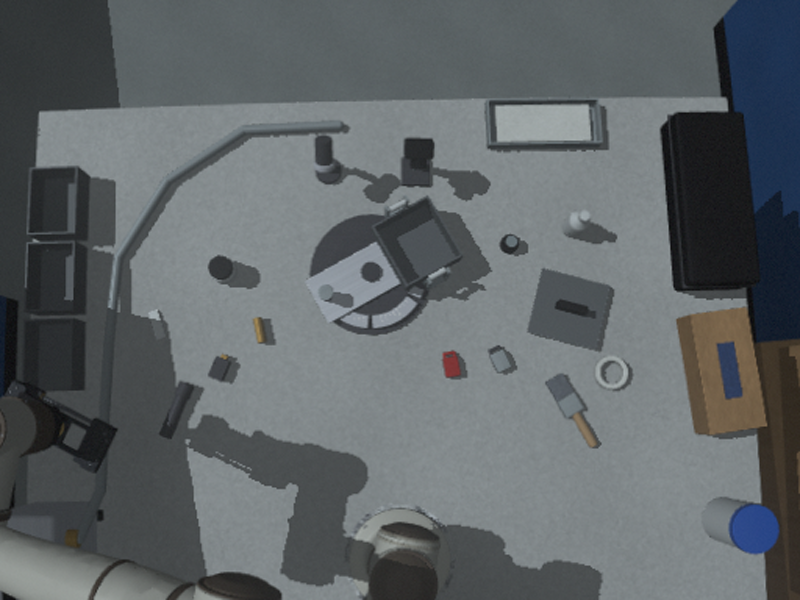

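The lamp (round head, +y side) is at about (325,165) in top, and the camera is on the right. The parts I see in top are a latch case (222,367), a brass cylinder (260,329), a grey padlock (500,360) and a red look-alike (452,365). The lid is at (570,308).

```bash
cat > h.py <<'E'
from cell import *
import cv2, numpy as np
def proj(s,P):
    P=np.atleast_2d(np.asarray(P,float)); E=s["extrinsics"]; C=(P-E[:3,3])@E[:3,:3]; C=C*[1,-1,-1]
    u,_=cv2.projectPoints(C,np.zeros(3),np.zeros(3),s["mtx"],np.array(s["distortion"],float)); return u[:,0]
def ray(s,px):
    u=cv2.undistortPoints(np.array([[px]],float),s["mtx"],np.array(s["distortion"],float))[0,0]
    E=s["extrinsics"]; d=E[:3,:3]@np.array([u[0],-u[1],-1]); return E[:3,3],d
def at(s,px,z):
    o,d=ray(s,px); return (o+d*(z-o[2])/d[2])[:2]
def tri(sa,a,sb,b):
    o1,d1=ray(sa,a);o2,d2=ray(sb,b); A=np.stack([d1,-d2],1); t=np.linalg.lstsq(A,o2-o1,rcond=None)[0]
    p,q=o1+d1*t[0],o2+d2*t[1]; return (p+q)/2,np.linalg.norm(p-q)
def crop(s,c,r,name,k=8,pts=None):
    im=s["img"].copy(); x0,y0=int(c[0]-r),int(c[1]-r); x0=max(x0,0);y0=max(y0,0)
    im=cv2.resize(im[y0:y0+2*r,x0:x0+2*r],None,fx=k,fy=k,interpolation=cv2.INTER_CUBIC)
    if pts is not None:
        for p in pts: cv2.circle(im,(int((p[0]-x0+.5)*k),int((p[1]-y0+.5)*k)),2,(0,0,255),-1)
    cv2.imwrite(f"pics/{name}.png",im); return x0,y0
E
python3 - <<'E'
from h import *
import cell; print([n for n in dir(cell) if not n.startswith('_')]); 
try: print(grip_depth)
except Exception as e: print(e)
S=snapshot("scene");T=snapshot("top")
for l in ["padlock","barrel","thumbturn","latch_case","cam_lock","lid","tub_in","ring_grip","swivel"]:
    for s,n in ((T,"top"),(S,"scene")):
        print(l,n,[(round(d["p"],2),np.round(d["centre"],1).tolist(),np.round(at(s,d["centre"],.012),3).tolist()) for d in search_frame(s,l)[:4]])
x=crop(T,(235,180),50,"t_stage",8); print(x)
x=crop(T,(340,215),50,"t_right",8); print(x)
x=crop(T,(150,220),50,"t_left",8); print(x)
E
```

```text
['PlanningError', 'finish_job', 'grip_depth', 'observe', 'search_frame', 'snapshot']
0.0187
padlock top [(0.63, [318.8, 230.7], [0.387, -0.212]), (0.42, [287.4, 233.1], [0.382, -0.112])]
padlock scene [(0.61, [218.8, 168.0], [0.379, -0.116])]
barrel top [(0.6, [163.9, 212.5], [0.458, 0.274]), (0.25, [203.4, 183.8], [0.546, 0.148])]
barrel scene [(0.71, [418.3, 245.6], [0.487, 0.477]), (0.57, [338.1, 216.9], [0.458, 0.267]), (0.34, [164.4, 137.9], [0.298, -0.348])]
thumbturn top []
thumbturn scene []
latch_case top [(0.72, [142.8, 234.1], [0.392, 0.342])]
latch_case scene [(0.73, [375.0, 207.5], [0.387, 0.356]), (0.29, [215.9, 219.9], [0.581, -0.038]), (0.29, [131.9, 145.4], [0.371, -0.427]), (0.19, [419.6, 246.1], [0.488, 0.48])]
cam_lock top []
cam_lock scene [(0.34, [405.0, 194.5], [0.305, 0.43])]
lid top [(0.72, [361.8, 198.9], [0.484, -0.355])]
lid scene [(0.71, [129.8, 170.1], [0.481, -0.365])]
tub_in top [(0.63, [247.1, 167.8], [0.594, 0.008])]
tub_in scene [(0.6, [217.9, 221.0], [0.583, -0.032])]
ring_grip top [(0.57, [208.3, 187.6], [0.534, 0.133])]
ring_grip scene [(0.56, [285.7, 205.4], [0.464, 0.122])]
swivel top [(0.62, [251.0, 167.3], [0.596, -0.004])]
swivel scene [(0.96, [220.2, 219.8], [0.577, -0.028]), (0.28, [140.3, 208.5], [0.613, -0.25])]
(185, 130)
(290, 165)
(100, 170)
```

View pics/t_stage.png

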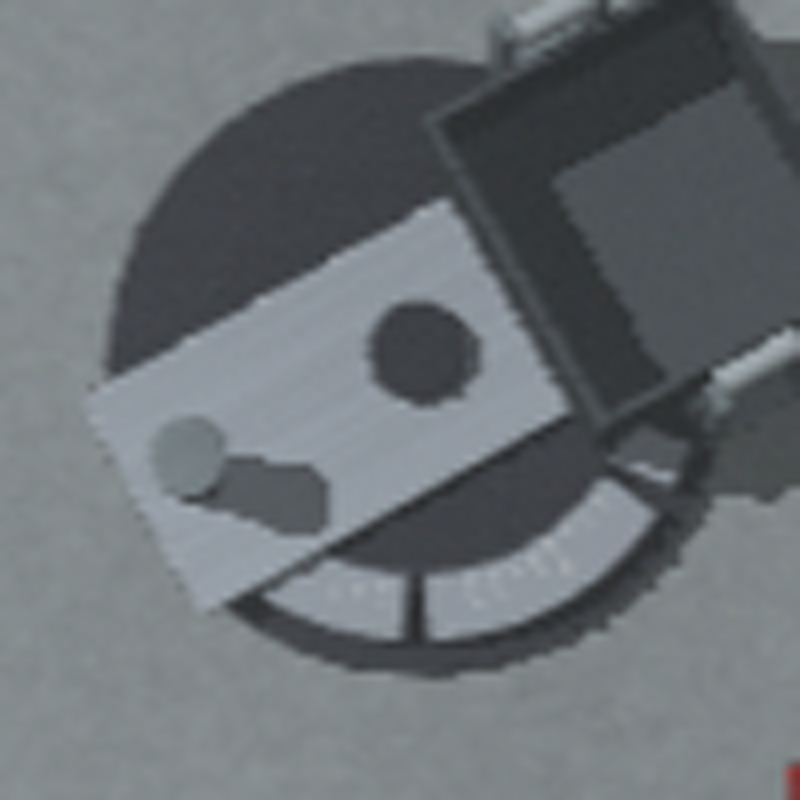

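View pics/t_right.png

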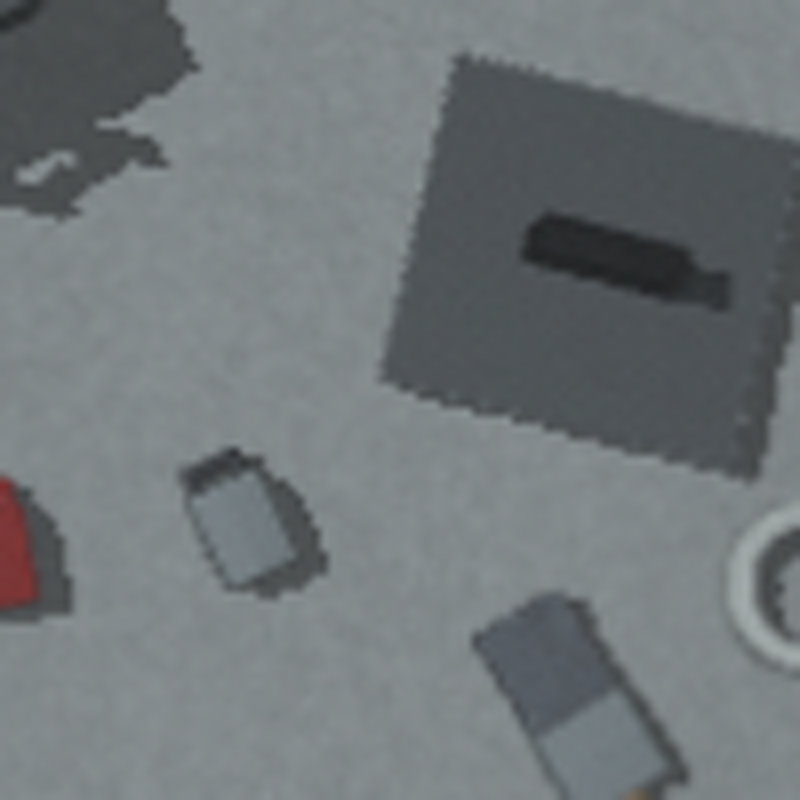

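View pics/t_left.png

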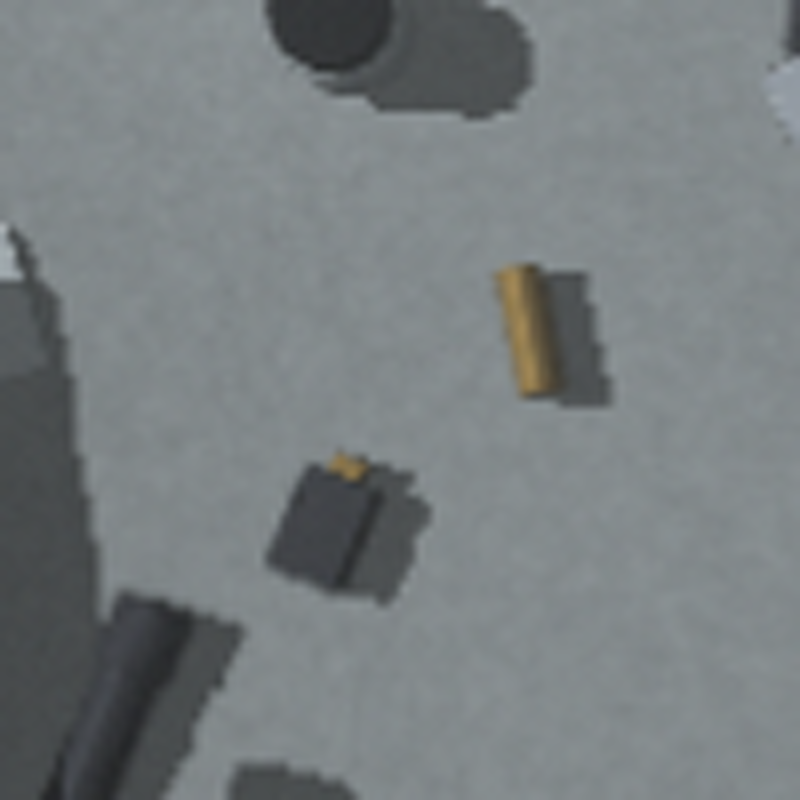

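```bash
python3 - <<'E'
from h import *
T=snapshot("top");S=snapshot("scene")
def c(p,o,z): return at(T,(o[0]+p[0]/8-.5,o[1]+p[1]/8-.5),z)
st=(185,130);ri=(290,165);le=(100,170)
A=c((425,352),st,.030);R=c((188,457),st,.079);N=c((418,605),st,.02)
print("axis",A,"ring",R,np.linalg.norm(R-A),"ang",np.arctan2(*(A-R)[::-1]),"notch ang",np.arctan2(*(A-N)[::-1]))
for a,b in (((95,405),(445,205)),((210,605),(570,410))):
    d=c(b,st,.028)-c(a,st,.028); print("paddle ang",np.arctan2(d[1],d[0]))
# parts
pc=[c(p,ri,.02) for p in ((460,60),(815,145),(755,475),(385,378))]
print("lid corners",pc,np.mean(pc,0),[np.linalg.norm(pc[i]-pc[i-1]) for i in range(4)]); 
d=pc[0]-pc[3];print("ang03",np.arctan2(d[1],d[0])); d=pc[1]-pc[2];print("ang12",np.arctan2(d[1],d[0]))
h=[c(p,ri,.054) for p in ((522,252),(547,213),(692,252),(672,300))];print("handle",np.mean(h,0))
p=[c(q,ri,.024) for q in ((188,492),(255,468),(300,555),(235,590))];print("padlock",np.mean(p,0),np.linalg.norm(p[0]-p[1]),np.linalg.norm(p[1]-p[2]));d=(p[0]+p[1]-p[2]-p[3]);print(np.arctan2(d[1],d[0]))
b=[c(q,le,.027) for q in ((520,265),(536,393))];print("barrel",np.mean(b,0));d=b[0]-b[1];print(np.arctan2(d[1],d[0]),np.linalg.norm(d))
l=[c(q,le,.024) for q in ((308,462),(380,490),(338,590),(266,562))];print("latch",np.mean(l,0),np.linalg.norm(l[0]-l[1]),np.linalg.norm(l[1]-l[2]));d=(l[0]+l[1]-l[2]-l[3]);print(np.arctan2(d[1],d[0]))
# scene checks
print("bar scene crop",crop(S,(285,205),30,"s_ring",10)); 
E
```

```text
axis [0.57344643 0.03877611] ring [0.52683016 0.12964008] 0.1021241305097838 ang -1.096776289231442 notch ang -0.055385038068553764
paddle ang -1.0702567684353084
paddle ang -1.0977226385336312
lid corners [array([ 0.57093556, -0.31046685]), array([ 0.53285332, -0.45266568]), array([ 0.40139471, -0.41960829]), array([ 0.44438964, -0.27342348])] [ 0.4873933  -0.36404107] [np.float64(0.1318562917446401), np.float64(0.14720993029921522), np.float64(0.13555130614889904), np.float64(0.1523763878900029)]
ang03 -0.28477078356065444
ang12 -0.24635807117583974
handle [ 0.48692575 -0.35704492]
padlock [ 0.38744429 -0.21418438] 0.028185919801854274 0.03820091765291376
0.420557501175367
barrel [0.46273213 0.26714986]
0.11435072990937382 0.05071820769317563
latch [0.38815394 0.34841483] 0.030461186265081135 0.04190146649571183
-0.4081050704737468
bar scene crop (255, 175)
```

View pics/s_ring.png

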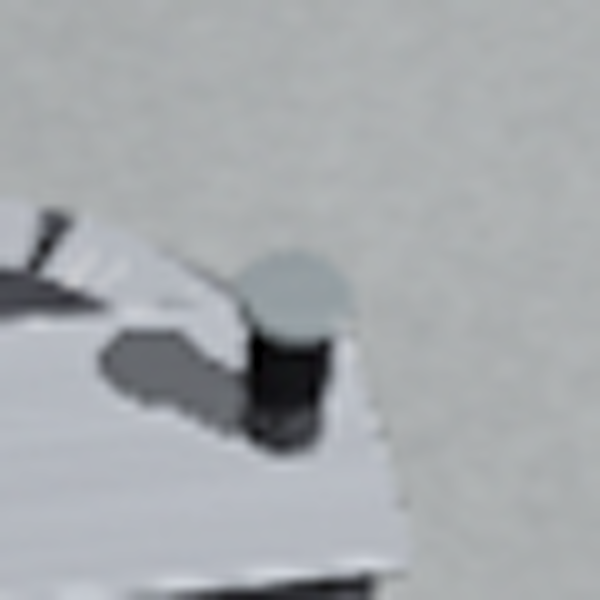

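```bash
cat >> h.py <<'E'
from scipy.spatial.transform import Rotation as Ro
def Rt(yy):  # tool down, tool y axis at world angle yy
    y=np.array([np.cos(yy),np.sin(yy),0]);z=np.array([0,0,-1.]);return np.stack([np.cross(y,z),y,z],1)
def rows(tg,claw=None):
    """tg: list of (x,y,z,yawY,claw) world poses -> rows"""
    o=observe();R=o["tool_rot"];p=o["tcp_pos"]
    yn=np.arctan2(R[1,1],R[0,1]); print("t",round(o["time_s"],2),"tcp",np.round(p,4),"yawY",round(yn,3),"w",round(o["width"],4),"F",np.round(o["contact_force"],1),"q1,q6",np.round(o["qpos"][[0,5]],2))
    for t in tg:
        rv=Ro.from_matrix(R.T@Rt(t[3])).as_rotvec(); s=R.T@(np.array(t[:3])-p)*100
        print([float(x) for x in np.round(np.r_[rv,s,t[4]],3)])
E
python3 - <<'E'
from h import *
S=snapshot("scene")
print(proj(S,[.527,.1296,.079]), at(S,(284.2,203.5),.079))
rows([(.527,.129,.20,-2.656,.2)])
E
```

```text
[[283.37954311 203.91214967]] [0.52484554 0.13114395]
t 1.25 tcp [0.2829 0.5573 0.2225] yawY -2.041 w 0.087 F [ 0.1 -0.1 -0.6] q1,q6 [ 1.36 -0.26]
[0.0, -0.0, 0.615, 41.151, 27.136, 2.256, 0.2]
```

Emit:
arm_command(
  moves=[
    [0,0,0.18,8.2,5.4,0.5,0.2],
    [0,0,0.36,16.4,10.8,1,0.2],
    [0,0,0.5,24.7,16.2,1.5,0.2],
    [0,0,0.61,33,21.7,2.2,0.2],
    [0,0,0.615,41.15,27.1,2.3,0.2],
  ],
)

```text
time_s: 1.88
tcp_pos: [0.4385, 0.2846, 0.207]
tool_rot: [[0.467, -0.884, 0.001], [-0.884, -0.467, 0.0], [-0.0, -0.001, -1.0]]
contact_force: [0.9, -0.6, 0.6]
width: 0.0534
```

```bash
python3 - <<'E'
from h import *
rows([(.526,.130,.12,-2.656,.2),(.526,.130,.042,-2.656,.2)])
E
```

```text
t 1.88 tcp [0.4385 0.2846 0.207 ] yawY -2.656 w 0.0534 F [ 0.9 -0.6  0.6] q1,q6 [ 0.89 -0.4 ]
[-0.001, 0.0, 0.0, 17.756, -0.514, 8.7, 0.2]
[-0.001, 0.0, 0.0, 17.757, -0.508, 16.5, 0.2]
```

Emit:
arm_command(
  moves=[
    [0,0,0,6,-0.2,1,0.2],
    [0,0,0,12,-0.4,3,0.2],
    [0,0,0,17.75,-0.5,5,0.2],
    [0,0,0,17.75,-0.5,8,0.2],
    [0,0,0,17.75,-0.5,8.7,0.2],
  ],
)

```text
time_s: 2.5
tcp_pos: [0.5249, 0.1286, 0.1182]
tool_rot: [[0.465, -0.885, -0.003], [-0.885, -0.465, -0.001], [-0.0, 0.003, -1.0]]
contact_force: [0.7, 0.4, 0.8]
width: 0.0518
```

```bash
python3 - <<'E'
from h import *
rows([(.526,.130,.042,-2.656,.2)])
S=snapshot("scene");crop(S,(285,200),40,"s1",8)
E
```

```text
t 2.5 tcp [0.5249 0.1286 0.1182] yawY -2.658 w 0.0518 F [0.7 0.4 0.8] q1,q6 [ 0.54 -0.06]
[0.003, 0.0, -0.002, -0.07, -0.188, 7.619, 0.2]
```

View pics/s1.png

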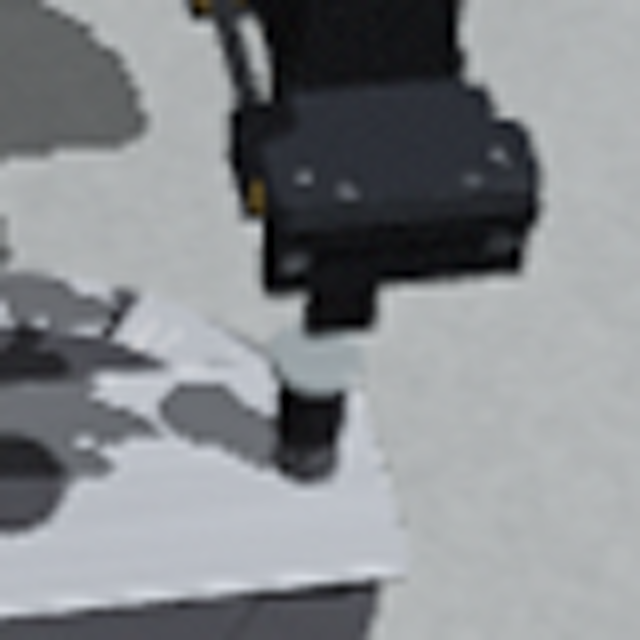

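Gripper is centred above the ring flange; descending and closing.

Emit:
arm_command(
  moves=[
    [0.003,0,0,-0.05,-0.15,3,0.2],
    [0.003,0,0,-0.05,-0.15,5.5,0.2],
    [0.003,0,0,-0.05,-0.15,7.5,0.2],
    [0.003,0,0,-0.05,-0.15,7.5,0.2],
    [0.003,0,0,-0.05,-0.15,7.5,-1],
  ],
)

```text
time_s: 3.18
tcp_pos: [0.527, 0.1316, 0.045]
tool_rot: [[0.468, -0.884, 0.003], [-0.884, -0.468, 0.001], [0.0, -0.003, -1.0]]
contact_force: [-0.5, 1.3, 0.5]
width: 0.0474
```

Emit:
arm_command(
  moves=[
    [0,0,0,0,0,0,-1],
    [0,0,0,0,0,0,-1],
    [0,0,0,0,0,0,-1],
  ],
)

```text
time_s: 3.55
tcp_pos: [0.5267, 0.1316, 0.0459]
tool_rot: [[0.468, -0.884, 0.003], [-0.884, -0.468, 0.001], [0.0, -0.003, -1.0]]
contact_force: [-2.8, 0.7, 6.2]
width: 0.0281
```

```bash
python3 - <<'E'
from h import *
rows([(.526,.130,.055,-2.656,-1)])
E
```

```text
t 3.55 tcp [0.5267 0.1316 0.0459] yawY -2.654 w 0.0281 F [-2.8  0.7  6.2] q1,q6 [ 0.54 -0.06]
[-0.003, -0.0, 0.002, 0.104, 0.132, -0.912, -1.0]
```

The jaws are pinching the flange edge (28 mm, +6 N up), so I'll open and go lower.

Emit:
arm_command(
  moves=[
    [0,0,0,0,0,0,0],
    [0,0,0,0,0,0.3,0],
    [0,0,0,0,0,0.6,0],
    [0,0,0,0,0,0.7,0],
    [0,0,0,0,0,0.7,0],
  ],
)

```text
time_s: 4.18
tcp_pos: [0.5267, 0.1315, 0.0386]
tool_rot: [[0.468, -0.884, 0.002], [-0.884, -0.468, 0.001], [0.0, -0.003, -1.0]]
contact_force: [-0.4, 0.3, -0.5]
width: 0.0434
```

Emit:
arm_command(
  moves=[
    [0,0,0,0,0,0,-1],
    [0,0,0,0,0,0,-1],
    [0,0,0,0,0,0,-1],
    [0,0,0,0,0,0,-1],
  ],
)

```text
time_s: 4.68
tcp_pos: [0.5266, 0.1314, 0.0387]
tool_rot: [[0.468, -0.884, 0.002], [-0.884, -0.468, 0.001], [0.0, -0.003, -1.0]]
contact_force: [-0.4, 0.0, 0.3]
width: 0.0291
```

Emit:
arm_command(
  moves=[
    [0,0,0,0,0,0,-1],
    [0,0,0,0,0,0,-1],
    [0,0,0,0,0,0,-1],
  ],
)

```text
time_s: 5.05
tcp_pos: [0.5266, 0.1314, 0.0387]
tool_rot: [[0.468, -0.884, 0.002], [-0.884, -0.468, 0.001], [0.0, -0.003, -1.0]]
contact_force: [-0.3, -0.4, -0.7]
width: 0.0295
```

```bash
python3 - <<'E'
from h import *
S=snapshot("scene");crop(S,(285,200),32,"s2",10)
T=snapshot("top");crop(T,(208,187),32,"t2",10,proj(T,[[.5266,.1314,.079]]))
E
```

```text
(no output)
```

View pics/s2.png

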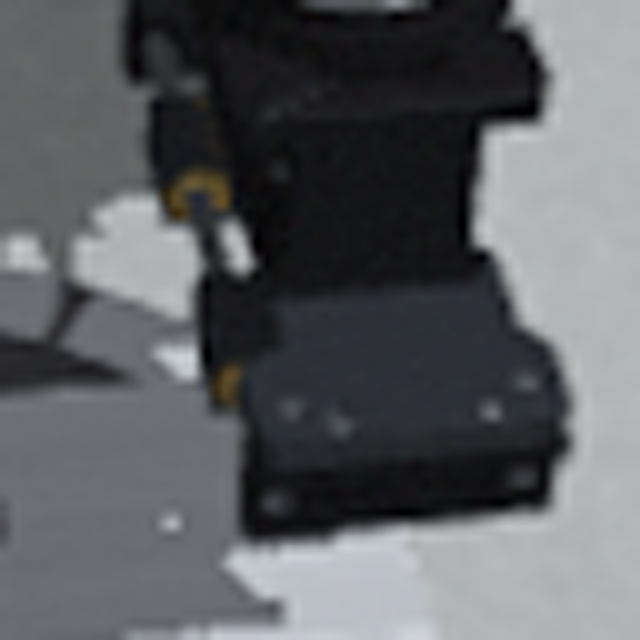

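Emit:
arm_command(
  moves=[
    [0,0,0,0,0,-0.4,-1],
    [0,0,0,0,0,-0.8,-1],
    [0,0,0,0,0,-1.2,-1],
    [0,0,0,0,0,-1.4,-1],
    [0,0,0,0,0,-1.4,-1],
  ],
)

```text
time_s: 5.78
tcp_pos: [0.5262, 0.1313, 0.0524]
tool_rot: [[0.468, -0.884, 0.002], [-0.884, -0.468, 0.001], [0.0, -0.002, -1.0]]
contact_force: [1.0, -0.5, -8.0]
width: 0.0289
```

```bash
cat >> h.py <<'E'
A=np.array([.5734,.0388])
def arc(ds,z,p0=None,y0=None,claw=-1):
    o=observe();R=o["tool_rot"]; p=o["tcp_pos"]; y=np.arctan2(R[1,1],R[0,1])
    q=p[:2]-A; print("r",np.linalg.norm(q),"paddle dir",np.arctan2(-q[1],-q[0]))
    rows([(*(A+Ro.from_rotvec([0,0,d]).as_matrix()[:2,:2]@q),z,y+d,claw) for d in ds])
E
python3 - <<'E'
from h import *
arc([.1,.22,.34,.46,.53],.0525)
E
```

```text
r 0.10380755792034553 paddle dir -1.098730518344797
t 5.78 tcp [0.5262 0.1313 0.0524] yawY -2.655 w 0.0289 F [ 1.  -0.5 -8. ] q1,q6 [ 0.54 -0.06]
[-0.002, -0.0, -0.1, 0.037, 1.037, -0.014, -1.0]
[-0.002, -0.0, -0.22, 0.217, 2.269, -0.016, -1.0]
[-0.002, -0.0, -0.34, 0.543, 3.47, -0.018, -1.0]
[-0.002, -0.0, -0.46, 1.011, 4.624, -0.02, -1.0]
[-0.002, -0.001, -0.53, 1.347, 5.268, -0.021, -1.0]
```

Emit:
arm_command(
  moves=[
    [0,0,-0.1,0.04,1.04,0,-1],
    [0,0,-0.22,0.22,2.27,0,-1],
    [0,0,-0.34,0.54,3.47,0,-1],
    [0,0,-0.46,1.01,4.62,0,-1],
    [0,0,-0.53,1.35,5.27,0,-1],
  ],
)

```text
time_s: 6.4
tcp_pos: [0.487, 0.0949, 0.0527]
tool_rot: [[0.852, -0.523, 0.005], [-0.523, -0.852, 0.002], [0.003, -0.004, -1.0]]
contact_force: [5.1, 0.2, -8.5]
width: 0.0292
```

```bash
python3 - <<'E'
from h import *
arc([.12,.24,.36,.46,.53],.0525)
E
```

```text
r 0.10297180916553664 paddle dir -0.5757567432948842
t 6.4 tcp [0.487  0.0949 0.0527] yawY -2.121 w 0.0292 F [ 5.1  0.2 -8.5] q1,q6 [0.52 0.5 ]
[-0.004, -0.003, -0.12, 0.043, 1.234, 0.018, -1.0]
[-0.004, -0.003, -0.24, 0.233, 2.454, 0.013, -1.0]
[-0.003, -0.004, -0.36, 0.569, 3.643, 0.01, -1.0]
[-0.003, -0.004, -0.46, 0.955, 4.597, 0.007, -1.0]
[-0.003, -0.004, -0.53, 1.281, 5.24, 0.005, -1.0]
```

Emit:
arm_command(
  moves=[
    [0,0,-0.12,0.13,1.25,0,-1],
    [0,0,-0.24,0.36,2.47,0,-1],
    [0,0,-0.36,0.7,3.64,0,-1],
    [0,0,-0.46,1.1,4.6,0,-1],
    [0,0,-0.52,1.42,5.17,0,-1],
  ],
)

```text
time_s: 7.02
tcp_pos: [0.4724, 0.0438, 0.0527]
tool_rot: [[1.0, -0.027, 0.006], [-0.027, -1.0, 0.003], [0.006, -0.003, -1.0]]
contact_force: [0.3, 4.0, -8.1]
width: 0.0292
```

```bash
python3 - <<'E'
from h import *
arc([0],.0525)
T=snapshot("top");crop(T,(235,180),50,"t3",8)
E
```

```text
r 0.10116471180780158 paddle dir -0.04961281748283357
t 7.03 tcp [0.4724 0.0438 0.0527] yawY -1.598 w 0.0292 F [ 0.3  4.  -8.1] q1,q6 [0.44 1.11]
[-0.003, -0.006, -0.0, -0.0, 0.0, 0.016, -1.0]
```

View pics/t3.png

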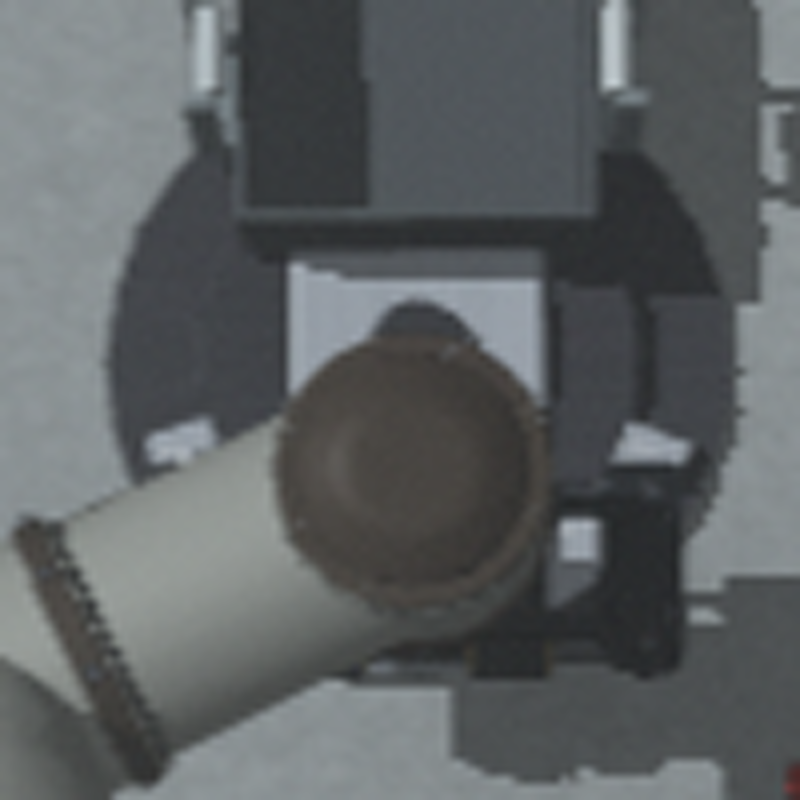

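The paddle has turned to about the middle notch (tub straight ahead), so I'll lower the ring.

Emit:
arm_command(
  moves=[
    [0,0,0,0,0,0.4,-1],
    [0,0,0,0,0,0.8,-1],
    [0,0,0,0,0,1.2,-1],
    [0,0,0,0,0,1.4,-1],
    [0,0,0,0,0,1.4,-1],
  ],
)

```text
time_s: 7.7
tcp_pos: [0.4733, 0.0443, 0.0392]
tool_rot: [[1.0, -0.027, 0.008], [-0.027, -1.0, 0.004], [0.007, -0.004, -1.0]]
contact_force: [-1.0, 7.9, -2.5]
width: 0.0301
```

Emit:
arm_command(
  moves=[
    [0,0,0,0,0,0,0],
    [0,0,0,0,0,0,0.1],
    [0,0,0,0,0,0,0.2],
    [0,0,0,0,0,0,0.2],
  ],
)

```text
time_s: 8.2
tcp_pos: [0.4734, 0.0441, 0.0393]
tool_rot: [[1.0, -0.027, 0.008], [-0.027, -1.0, 0.004], [0.008, -0.004, -1.0]]
contact_force: [0.6, -1.0, 0.6]
width: 0.0512
```

Emit:
arm_command(
  moves=[
    [0,0,0,0,0,-3,0.2],
    [0,0,0,0,0,-8,0.2],
    [0,0,0,0,0,-14,0.2],
    [0,0,0,0,0,-18,0.2],
    [0,0,0,-4,12,-18,0.2],
  ],
)

```text
time_s: 8.82
tcp_pos: [0.454, -0.0137, 0.2229]
tool_rot: [[1.0, -0.022, 0.017], [-0.022, -1.0, 0.005], [0.017, -0.006, -1.0]]
contact_force: [0.8, -1.6, -0.6]
width: 0.0525
```

```bash
python3 - <<'E'
from h import *
rows([])
S=snapshot("scene");T=snapshot("top")
cv2.imwrite("pics/top4.png",cv2.resize(T["img"],(800,600)))
print(crop(S,(250,195),45,"s4",8))
for s,n in ((T,"top"),(S,"scene")):
    for l in ("padlock","barrel","latch_case"): print(l,n,[(round(d["p"],2),np.round(d["centre"],1).tolist(),np.round(at(s,d["centre"],.012),3).tolist()) for d in search_frame(s,l)[:3]])
E
```

```text
t 8.82 tcp [ 0.454  -0.0137  0.2229] yawY -1.592 w 0.0525 F [ 0.8 -1.6 -0.6] q1,q6 [0.33 1.22]
(205, 150)
padlock top [(0.55, [364.9, 257.5], [0.298, -0.355]), (0.54, [318.3, 229.1], [0.392, -0.211]), (0.54, [287.3, 235.6], [0.375, -0.112])]
barrel top []
latch_case top [(0.69, [139.1, 237.0], [0.383, 0.353])]
padlock scene [(0.69, [219.8, 165.3], [0.366, -0.119]), (0.69, [373.6, 206.2], [0.384, 0.352]), (0.55, [130.8, 143.8], [0.365, -0.435])]
barrel scene [(0.58, [163.1, 137.6], [0.298, -0.353]), (0.55, [338.1, 216.9], [0.458, 0.267]), (0.39, [130.6, 143.9], [0.365, -0.435])]
latch_case scene [(0.66, [371.7, 208.0], [0.392, 0.348]), (0.23, [131.6, 169.1], [0.475, -0.363])]
```

View pics/s4.png

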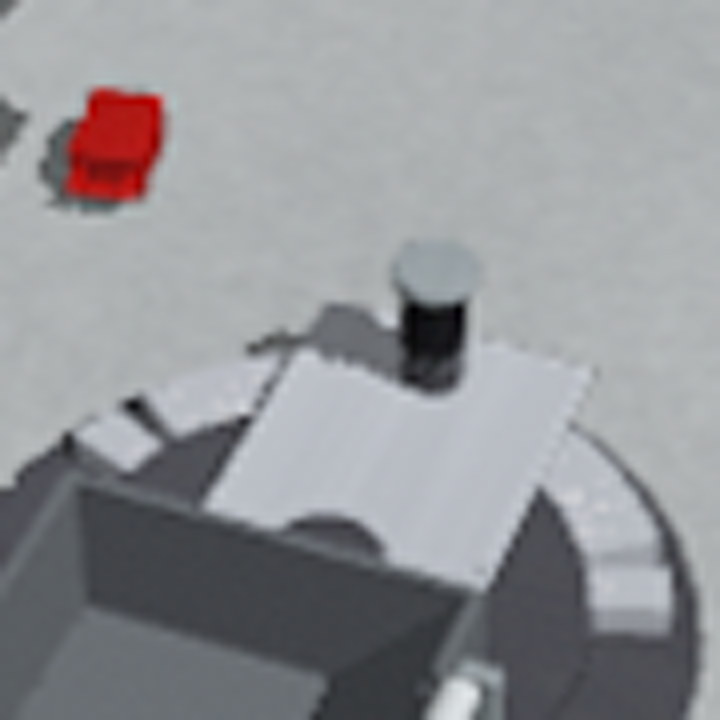

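View pics/top4.png

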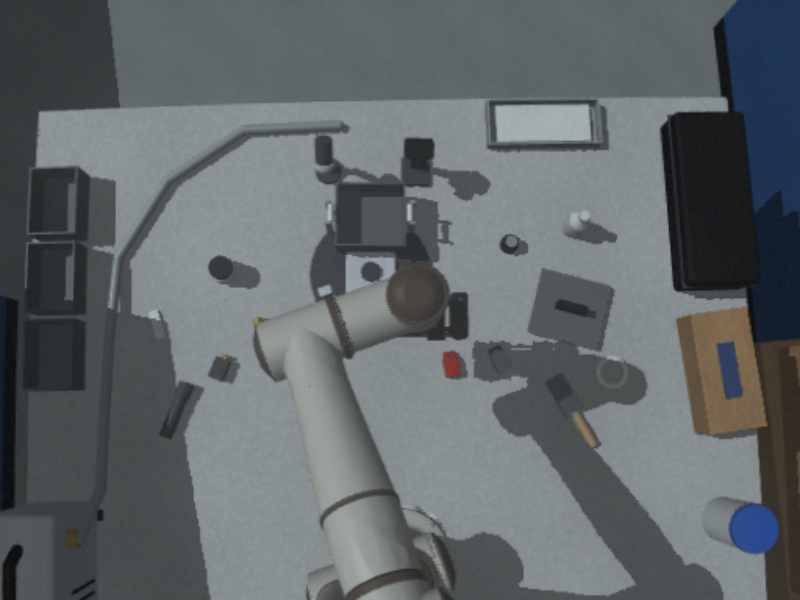

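```bash
python3 - <<'E'
from h import *
S=snapshot("scene");T=snapshot("top");rows([])
for z in (.079,.085,.090):
  for t in (-.07,-.05,-.03):
    print(z,t,proj(S,[*(A-.1*np.array([np.cos(t),np.sin(t)])),z]))
    
im=T["img"][:300];
print(crop(T,(240,150),50,"t5",8), crop(S,(250,195),32,"s5",10))
E
```

```text
t 9.32 tcp [ 0.4509 -0.0147  0.2186] yawY -1.597 w 0.0525 F [-0.1 -0.5 -0.1] q1,q6 [0.33 1.22]
0.079 -0.07 [[259.17970262 183.24903395]]
0.079 -0.05 [[258.49393982 183.05068279]]
0.079 -0.03 [[257.80330324 182.86165171]]
0.085 -0.07 [[259.21779711 181.58441511]]
0.085 -0.05 [[258.5294414  181.38617531]]
0.085 -0.03 [[257.83619705 181.19724903]]
0.09 -0.07 [[259.24976297 180.18765137]]
0.09 -0.05 [[258.55923131 179.98950981]]
0.09 -0.03 [[257.86379856 179.80067604]]
(190, 100) (218, 163)
```

View pics/t5.png

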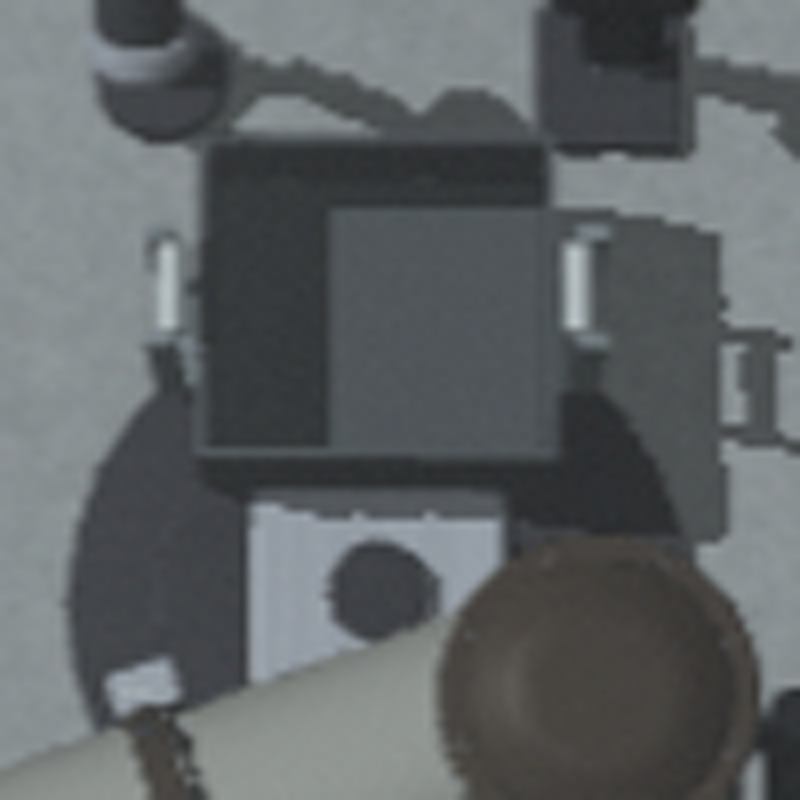

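```bash
python3 - <<'E'
from h import *
T=snapshot("top");S=snapshot("scene")
c=lambda p,z: at(T,(190+p[0]/8-.5,100+p[1]/8-.5),z)
q=[c(p,.089) for p in ((203,140),(550,140),(562,455),(197,455))];print(np.round(q,4),np.mean(q,0))
r=[c(p,.103) for p in ((167,287),(577,287))];print(r,np.mean(r,0),np.linalg.norm(r[0]-r[1]))
d=r[0]-r[1];print("tub y ang-90",np.arctan2(d[1],d[0])-np.pi/2)
for p in ((250,600),(247,500),(505,500)):print(c(p,.028))
print("pred",A+.105*np.array([1,-.05]))
print("hub",c((385,590),.03))
print(crop(S,(190,163),30,"s_pad",10))
P=np.array([.3874,-.2142]);e=np.array([np.cos(.42),np.sin(.42)]);n=np.array([-e[1],e[0]])
print(proj(S,[[*(P+a*.02*e+b*.015*n),.024] for a in(1,-1) for b in (1,-1)]).round(1))
crop(S,(190,163),30,"s_pad",10,proj(S,[[*(P+a*.02*e+b*.015*n),.024] for a in(1,-1) for b in (1,-1)]))
rows([(.3874,-.2142,.15,-1.15,.3)])
E
```

```text
[[ 0.7415  0.104 ]
 [ 0.7381 -0.0296]
 [ 0.6141 -0.0301]
 [ 0.6178  0.1087]] [0.67789257 0.03823905]
[array([0.68011774, 0.11808006]), array([ 0.67606683, -0.03734754])] [0.67809229 0.04036626] 0.15548037903728398
tub y ang-90 -0.026057088665240258
[0.57205864 0.09199223]
[0.61217401 0.09229608]
[ 0.60943496 -0.00963381]
pred [0.6784  0.03355]
hub [0.57424487 0.03875475]
(160, 133)
[[193.  163.5]
 [183.1 163.9]
 [193.4 155.4]
 [183.7 155.8]]
t 9.43 tcp [ 0.4508 -0.0148  0.2187] yawY -1.597 w 0.0522 F [ 0.  -0.1 -0.3] q1,q6 [0.33 1.22]
[-0.002, -0.008, -0.447, -5.863, 20.123, 6.756, 0.3]
```

View pics/s_pad.png

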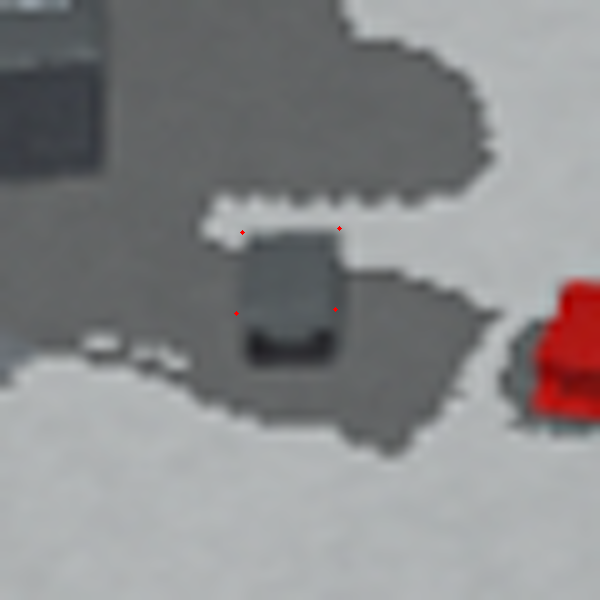

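The grey padlock at scene (189,163) is the real one; the red one at (219,165) is the look-alike and stays. Going for the grey one.

Emit:
arm_command(
  moves=[
    [0,-0.008,-0.18,-2,6,1,0.3],
    [0,-0.008,-0.36,-4,12,2,0.3],
    [0,-0.008,-0.447,-5.8,18,4,0.3],
    [0,-0.008,-0.447,-5.8,20,8,0.3],
    [0,-0.008,-0.447,-5.8,20,11,0.3],
  ],
)

```text
time_s: 10.05
tcp_pos: [0.3871, -0.2146, 0.1059]
tool_rot: [[0.914, 0.405, -0.002], [0.405, -0.914, 0.002], [-0.001, -0.003, -1.0]]
contact_force: [0.8, -0.1, -0.6]
width: 0.0566
```

```bash
python3 - <<'E'
from h import *
rows([(.3885,-.213,.004,-1.15,.3)])
E
```

```text
t 10.05 tcp [ 0.3871 -0.2146  0.1059] yawY -1.154 w 0.0566 F [ 0.8 -0.1 -0.6] q1,q6 [-0.14  2.13]
[-0.003, 0.001, -0.004, 0.201, -0.059, 10.186, 0.3]
```

Emit:
arm_command(
  moves=[
    [0,0,0,0.2,-0.06,5,0.3],
    [0,0,0,0.2,-0.06,9,0.3],
    [0,0,0,0.2,-0.06,10.1,0.3],
    [0,0,0,0.2,-0.06,10.1,-1],
    [0,0,0,0.2,-0.06,10.1,-1],
  ],
)

```text
time_s: 10.68
tcp_pos: [0.3899, -0.2131, 0.0062]
tool_rot: [[0.914, 0.405, 0.001], [0.405, -0.914, 0.001], [0.001, -0.001, -1.0]]
contact_force: [0.3, 0.6, 1.0]
width: 0.0442
```

Emit:
arm_command(
  moves=[
    [0,0,0,0,0,0,-1],
    [0,0,0,0,0,0,-1],
    [0,0,0,0,0,0,-1],
  ],
)

```text
time_s: 11.05
tcp_pos: [0.391, -0.2133, 0.0075]
tool_rot: [[0.914, 0.406, 0.004], [0.406, -0.914, 0.001], [0.004, 0.001, -1.0]]
contact_force: [-1.3, 1.6, 6.8]
width: 0.0296
```

Emit:
arm_command(
  moves=[
    [0,0,0,0,0,-4,-1],
    [0,0,0,0,0,-9,-1],
    [0,0,0.1,0,0,-15,-1],
    [0,0,0.2,0,0,-20,-1],
  ],
)

```text
time_s: 11.55
tcp_pos: [0.39, -0.2133, 0.2101]
tool_rot: [[0.977, 0.213, 0.006], [0.213, -0.977, 0.001], [0.006, 0.001, -1.0]]
contact_force: [0.6, 0.5, -1.1]
width: 0.0297
```

```bash
python3 - <<'E'
from h import *
rows([(.697,.011,.2,-1.60,-1),(.697,.011,.045,-1.60,-1)])
E
```

```text
t 11.55 tcp [ 0.39   -0.2133  0.2101] yawY -1.356 w 0.0297 F [ 0.6  0.5 -1.1] q1,q6 [-0.13  1.92]
[-0.0, -0.006, 0.244, 34.764, -15.386, 1.215, -1.0]
[-0.0, -0.006, 0.244, 34.671, -15.396, 16.715, -1.0]
```

```bash
python3 - <<'E'
from h import *
T=snapshot("top");S=snapshot("scene")
c=lambda p,z: at(T,(190+p[0]/8-.5,100+p[1]/8-.5),z)
for z in (0,.01): print(z,"cam base",c((540,155),z),c((690,155),z),"lamp base", c((160,140),z))
x=crop(T,(230,100),50,"t6",8);print(x)
print(crop(S,(210,250),50,"s6",8))
E
```

```text
0 cam base [ 0.75807941 -0.02915743] [ 0.75663292 -0.09045693] lamp base [0.76839037 0.12562499]
0.01 cam base [ 0.75517581 -0.02875092] [ 0.75373846 -0.08966268] lamp base [0.76542154 0.12505245]
(180, 50)
(160, 200)
```

View pics/t6.png

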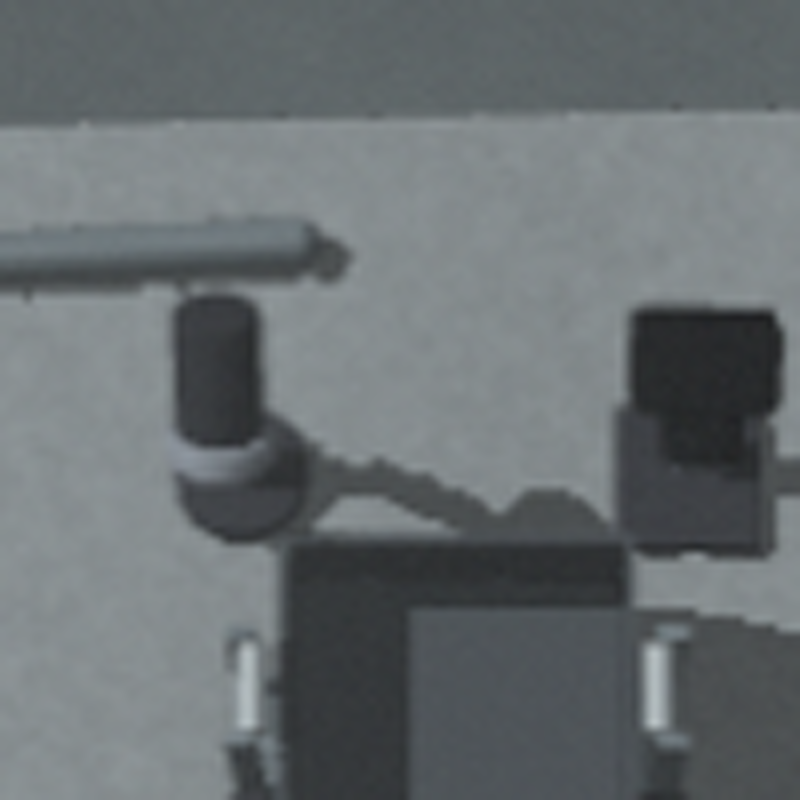

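View pics/s6.png

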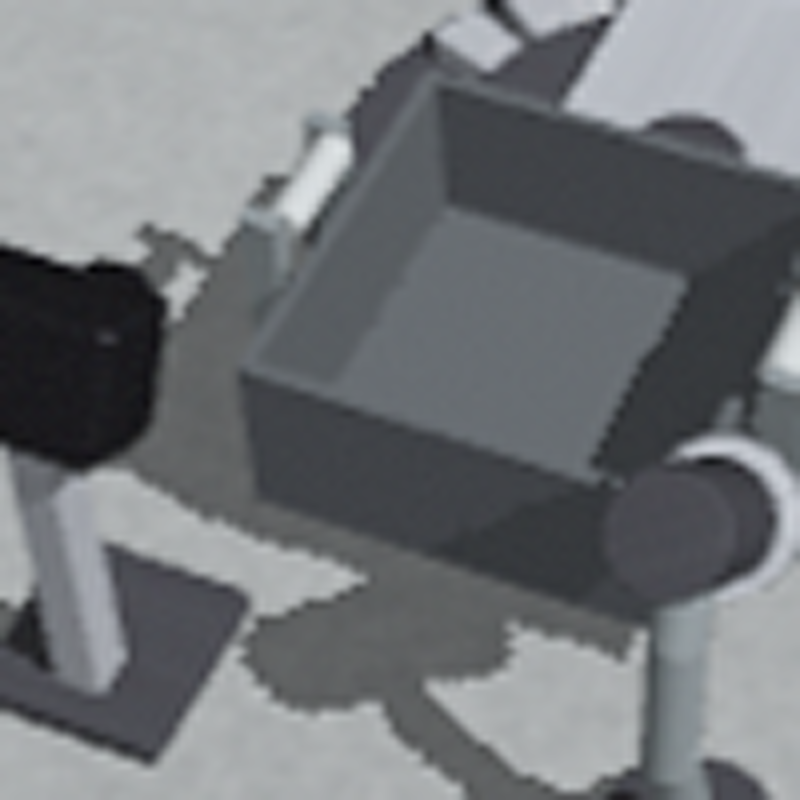

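Emit:
arm_command(
  moves=[
    [0,0,0.1,6,-2.6,0.2,-1],
    [0,-0.006,0.2,12,-5.2,0.4,-1],
    [0,-0.006,0.244,18,-8,0.6,-1],
    [0,-0.006,0.244,24,-10.6,1,-1],
    [0,-0.006,0.244,30,-13.2,1.2,-1],
  ],
)

```text
time_s: 12.28
tcp_pos: [0.6443, -0.0298, 0.2047]
tool_rot: [[1.0, -0.026, 0.009], [-0.026, -1.0, -0.003], [0.009, 0.003, -1.0]]
contact_force: [0.3, -0.8, -0.6]
width: 0.0297
```

```bash
python3 - <<'E'
from h import *
rows([(.690,.011,.12,-1.60,-1),(.690,.011,.045,-1.60,-1)])
E
```

```text
t 12.28 tcp [ 0.6443 -0.0298  0.2047] yawY -1.597 w 0.0297 F [ 0.3 -0.8 -0.6] q1,q6 [0.21 1.34]
[0.003, -0.009, 0.003, 4.387, -4.218, 8.499, -1.0]
[0.003, -0.009, 0.003, 4.319, -4.24, 15.998, -1.0]
```

Emit:
arm_command(
  moves=[
    [0,-0.009,0,4.4,-4.2,2,-1],
    [0,-0.009,0,4.4,-4.2,7,-1],
    [0,-0.009,0,4.35,-4.2,12,-1],
    [0,-0.009,0,4.35,-4.2,15,-1],
    [0,-0.009,0,4.35,-4.2,15.9,-1],
  ],
)

```text
time_s: 12.9
tcp_pos: [0.6878, 0.0102, 0.042]
tool_rot: [[1.0, -0.026, -0.007], [-0.026, -1.0, -0.004], [-0.007, 0.004, -1.0]]
contact_force: [0.3, 0.4, 0.1]
width: 0.03
```

Emit:
arm_command(
  moves=[
    [0,0,0,0,0,0.2,-1],
    [0,0,0,0,0,0.2,-0.05],
    [0,0,0,0,0,0.2,-0.05],
    [0,0,0,0,0,0.2,-0.05],
  ],
)

```text
time_s: 13.4
tcp_pos: [0.6884, 0.0103, 0.0414]
tool_rot: [[1.0, -0.026, -0.005], [-0.026, -1.0, -0.004], [-0.005, 0.004, -1.0]]
contact_force: [0.6, -0.4, 0.1]
width: 0.041
```

Emit:
arm_command(
  moves=[
    [0,0,0,0,0,-3,-0.05],
    [0,0,0,0,0,-9,-0.05],
    [0,0,0,0,0,-15,0],
    [0,0,-0.1,-5,-5,-16,0.2],
    [0,0,-0.2,-10,-10,-16,0.2],
  ],
)

```text
time_s: 14.02
tcp_pos: [0.6034, 0.1019, 0.2033]
tool_rot: [[0.985, 0.175, -0.001], [0.175, -0.985, -0.002], [-0.001, 0.001, -1.0]]
contact_force: [-0.7, 1.7, 0.3]
width: 0.0506
```

```bash
python3 - <<'E'
from h import *
T=snapshot("top");crop(T,(240,140),36,"t7",10)
for l in ("barrel","latch_case"): print(l,[(round(d["p"],2),np.round(d["centre"],1).tolist()) for d in search_frame(T,l)[:3]])
cv2.imwrite("pics/t8.png",cv2.resize(T["img"][160:310,90:290],(800,600),interpolation=cv2.INTER_CUBIC))
rows([(.462,.267,.12,-1.457,.0)])
E
```

```text
barrel []
latch_case [(0.64, [140.4, 236.5]), (0.4, [366.9, 260.0])]
t 14.18 tcp [0.6021 0.103  0.2029] yawY -1.393 w 0.0519 F [ 0.3 -0.4  0.7] q1,q6 [0.43 1.31]
[0.002, 0.003, 0.064, -10.852, -18.64, 8.286, 0.0]
```

View pics/t7.png

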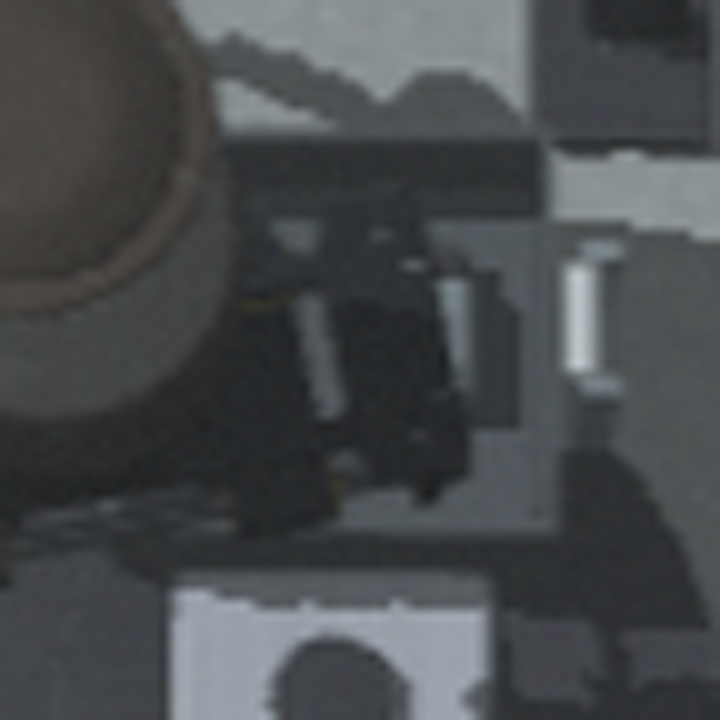

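View pics/t8.png

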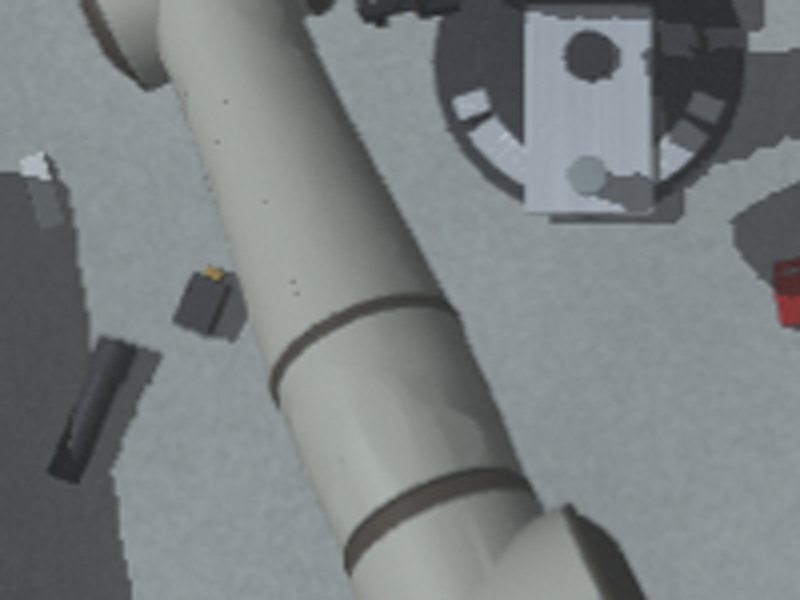

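```bash
python3 - <<'E'
from h import *
S=snapshot("scene")
def box(P,a,lx,ly,h):
    e=np.array([np.cos(a),np.sin(a)]);n=np.array([-e[1],e[0]]);P=np.array(P)
    return [[*(P+i*lx/2*e+j*ly/2*n),z] for i in(1,-1) for j in (1,-1) for z in (h,)]
q=np.r_[proj(S,box((.388,.3484),-.408,.044,.03,.024)),proj(S,[[.4627+k*.025*np.cos(.114),.2671+k*.025*np.sin(.114),.027] for k in (1,-1)])]
print(crop(S,(357,212),32,"s9",12,q))
rows([(.388,.3484,.12,-1.979,.3)])
E
```

```text
(325, 180)
t 14.22 tcp [0.6032 0.1021 0.2026] yawY -1.395 w 0.0524 F [0.9 0.8 0.1] q1,q6 [0.43 1.31]
[0.003, 0.002, 0.584, -16.839, -28.044, 8.243, 0.3]
```

View pics/s9.png

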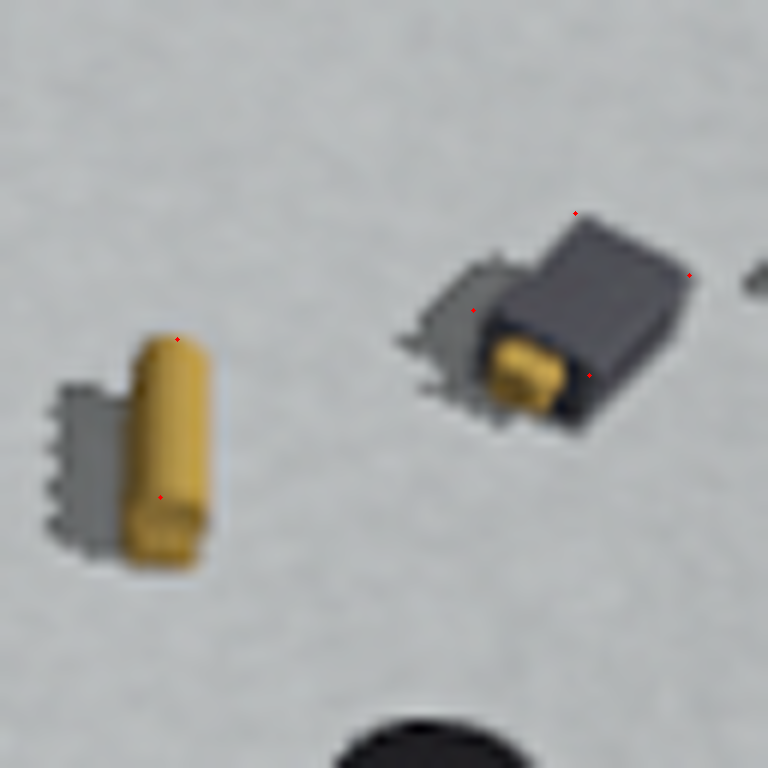

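```bash
python3 - <<'E'
from h import *
S=snapshot("scene")
b=[at(S,(325+u/12-.5,180+v/12-.5),.027) for u,v in ((172,510),(174,336))];print(b,np.mean(b,0));d=b[0]-b[1];print(np.arctan2(d[1],d[0]),np.linalg.norm(d))
l=[at(S,(325+u/12-.5,180+v/12-.5),.024) for u,v in ((592,376),(495,312),(588,215),(692,273))];print(np.mean(l,0));d=l[0]+l[1]-l[2]-l[3];print(np.arctan2(d[1],d[0]))
rows([(.462,.268,.12,-1.42,0)])
E
```

```text
[array([0.49029474, 0.27302129]), array([0.43712211, 0.26322161])] [0.46370842 0.26812145]
0.18225424960335715 0.054068130830352494
[0.38738676 0.350532  ]
-0.38598476863292747
t 14.28 tcp [0.6038 0.1014 0.2021] yawY -1.396 w 0.0524 F [ 0.3 -0.7 -0.5] q1,q6 [0.43 1.31]
[0.003, 0.003, 0.024, -11.037, -18.897, 8.204, 0.0]
```

Emit:
arm_command(
  moves=[
    [0,0,0,-3,-5.2,1,0],
    [0,0,0.02,-6,-10.4,2,0],
    [0,0,0.02,-9,-15.5,4,0],
    [0,0,0.02,-11,-18.9,7,0],
    [0,0,0.02,-11,-18.9,9,0],
  ],
)

```text
time_s: 14.9
tcp_pos: [0.4617, 0.2692, 0.1109]
tool_rot: [[0.988, 0.156, -0.004], [0.156, -0.988, -0.004], [-0.004, 0.003, -1.0]]
contact_force: [-0.1, -0.4, -0.5]
width: 0.0438
```

```bash
python3 - <<'E'
from h import *
rows([(.4635,.2678,.006,-1.42,0)])
E
```

```text
t 14.9 tcp [0.4617 0.2692 0.1109] yawY -1.414 w 0.0438 F [-0.1 -0.4 -0.5] q1,q6 [0.83 0.9 ]
[0.003, 0.004, 0.006, 0.199, 0.136, 10.493, 0.0]
```

Emit:
arm_command(
  moves=[
    [0,0.004,0,0.2,0.1,4,0],
    [0,0.004,0,0.2,0.1,8,0],
    [0,0.004,0,0.2,0.1,10.2,0],
    [0,0.004,0,0.2,0.1,10.3,-1],
    [0,0.004,0,0.2,0.1,10.3,-1],
  ],
)

```text
time_s: 15.52
tcp_pos: [0.4647, 0.2684, 0.0085]
tool_rot: [[0.988, 0.155, 0.002], [0.155, -0.988, -0.002], [0.001, 0.002, -1.0]]
contact_force: [0.3, 0.3, -0.2]
width: 0.0306
```

Emit:
arm_command(
  moves=[
    [0,0,0,0,0,0,-1],
    [0,0,0,0,0,0,-1],
    [0,0,0,0,0,0,-1],
  ],
)

```text
time_s: 15.9
tcp_pos: [0.4657, 0.269, 0.0098]
tool_rot: [[0.988, 0.156, 0.004], [0.156, -0.988, -0.0], [0.004, 0.001, -1.0]]
contact_force: [1.4, -1.3, 4.9]
width: 0.0173
```

Emit:
arm_command(
  moves=[
    [0,0,0,0,0,-4,-1],
    [0,0,0,0,0,-9,-1],
    [0,0,0.1,0,0,-15,-1],
    [0,0,0.18,0,0,-19,-1],
  ],
)

```text
time_s: 16.4
tcp_pos: [0.4649, 0.2694, 0.2026]
tool_rot: [[1.0, -0.026, 0.006], [-0.026, -1.0, 0.002], [0.006, -0.002, -1.0]]
contact_force: [-0.0, 0.8, -1.0]
width: 0.0174
```

```bash
python3 - <<'E'
from h import *
rows([(.648,.040,.2,-1.60,-1),(.648,.040,.045,-1.60,-1)])
S=snapshot("scene"); crop(S,(340,180),40,"s10",8)
E
```

```text
t 16.4 tcp [0.4649 0.2694 0.2026] yawY -1.597 w 0.0174 F [-0.   0.8 -1. ] q1,q6 [0.83 0.71]
[-0.002, -0.006, 0.003, 18.903, 22.455, 0.324, -1.0]
[-0.002, -0.006, 0.003, 18.813, 22.489, 15.823, -1.0]
```

View pics/s10.png

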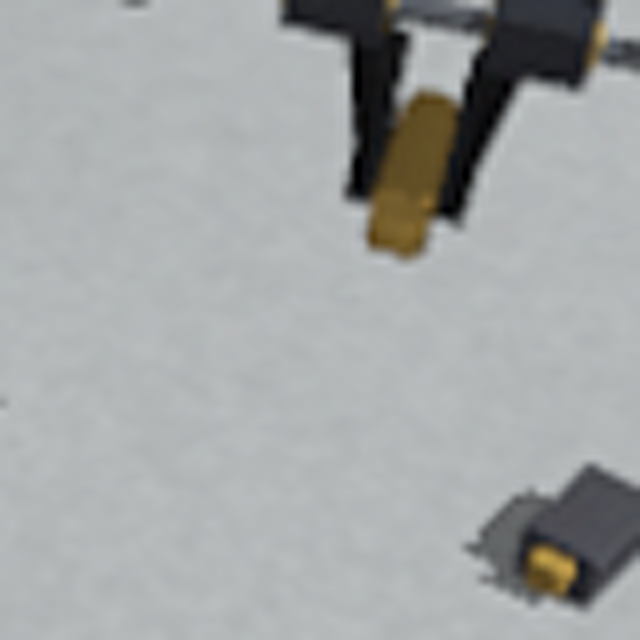

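The barrel is held.

Emit:
arm_command(
  moves=[
    [0,0,0,4,4.7,0,-1],
    [0,-0.006,0,8,9.4,0,-1],
    [0,-0.006,0,12,14.1,0,-1],
    [0,-0.006,0,16,18.8,0.2,-1],
    [0,-0.006,0,18.9,22.4,0.3,-1],
  ],
)

```text
time_s: 17.08
tcp_pos: [0.6508, 0.04, 0.2045]
tool_rot: [[1.0, -0.028, 0.006], [-0.028, -1.0, 0.007], [0.006, -0.008, -1.0]]
contact_force: [0.3, 0.6, -0.7]
width: 0.0177
```

```bash
python3 - <<'E'
from h import *
rows([(.648,.040,.046,-1.60,-1)])
E
```

```text
t 17.07 tcp [0.6508 0.04   0.2045] yawY -1.599 w 0.0177 F [ 0.3  0.6 -0.7] q1,q6 [0.31 1.24]
[-0.008, -0.006, 0.001, -0.369, 0.127, 15.849, -1.0]
```

Emit:
arm_command(
  moves=[
    [-0.008,-0.006,0,-0.35,0.1,5,-1],
    [-0.008,-0.006,0,-0.35,0.1,10,-1],
    [-0.008,-0.006,0,-0.35,0.1,14,-1],
    [-0.008,-0.006,0,-0.35,0.1,15.9,-1],
    [-0.008,-0.006,0,-0.35,0.1,15.9,-1],
  ],
)

```text
time_s: 17.7
tcp_pos: [0.647, 0.0401, 0.0436]
tool_rot: [[1.0, -0.028, -0.004], [-0.028, -1.0, -0.001], [-0.004, 0.001, -1.0]]
contact_force: [0.1, -0.2, -1.1]
width: 0.018
```

Emit:
arm_command(
  moves=[
    [0,0,0,0,0,0,-0.4],
    [0,0,0,0,0,0,-0.3],
    [0,0,0,0,0,0,-0.3],
    [0,0,0,0,0,0,-0.3],
  ],
)

```text
time_s: 18.2
tcp_pos: [0.6471, 0.0402, 0.0441]
tool_rot: [[1.0, -0.028, -0.003], [-0.028, -1.0, -0.001], [-0.003, 0.001, -1.0]]
contact_force: [0.3, 0.2, -0.1]
width: 0.0303
```

Emit:
arm_command(
  moves=[
    [0,0,0,0,0,-3,-0.3],
    [0,0,0,0,0,-9,-0.3],
    [0,0,0,0,0,-15,0],
    [0,0,0.1,-5,-5,-16,0.3],
    [0,0,0.2,-9,-10,-16,0.3],
  ],
)

```text
time_s: 18.82
tcp_pos: [0.5664, 0.1352, 0.2058]
tool_rot: [[0.973, -0.231, -0.0], [-0.231, -0.973, 0.001], [-0.0, -0.001, -1.0]]
contact_force: [0.8, 0.6, -0.1]
width: 0.0517
```

```bash
python3 - <<'E'
from h import *
S=snapshot("scene");crop(S,(215,225),30,"s11",12)
print([(round(d["p"],2),np.round(d["centre"],1).tolist(),np.round(at(S,d["centre"],.012),3)) for d in search_frame(S,"latch_case")[:3]])
rows([(.388,.350,.12,-1.965,.3)])
E
```

```text
[(0.68, [370.7, 207.2], array([0.39 , 0.345]))]
t 18.93 tcp [0.5639 0.138  0.2054] yawY -1.795 w 0.0548 F [ 0.  -0.3 -0.1] q1,q6 [0.52 0.83]
[-0.0, 0.003, 0.17, -21.838, -16.767, 8.603, 0.3]
```

View pics/s11.png

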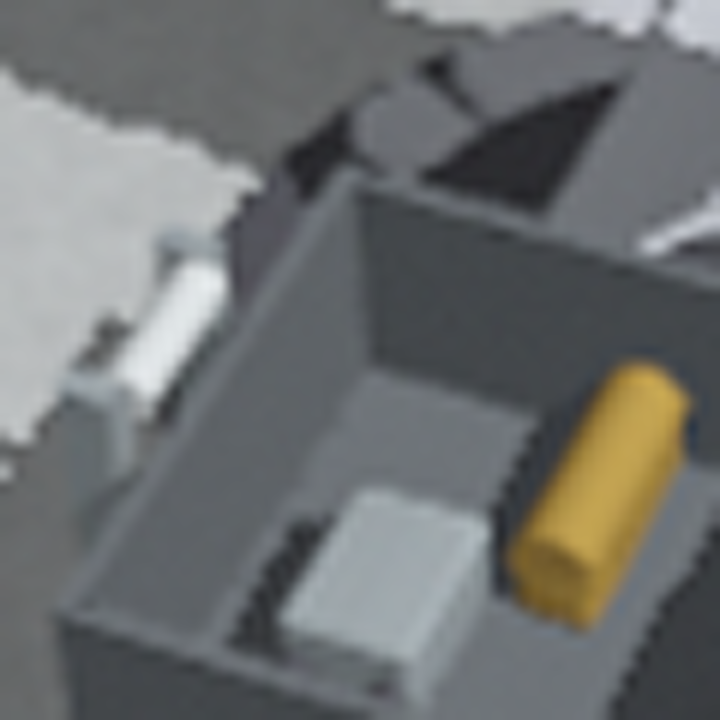

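Padlock and barrel lie in the tub as planned. Now the latch case.

Emit:
arm_command(
  moves=[
    [0,0,0.17,-4.5,-3.4,1,0.3],
    [0,0,0.17,-9,-6.8,2,0.3],
    [0,0,0.17,-13.5,-10.2,4,0.3],
    [0,0,0.17,-18,-13.6,6,0.3],
    [0,0,0.17,-21.8,-16.75,8.5,0.3],
  ],
)

```text
time_s: 19.55
tcp_pos: [0.3876, 0.3513, 0.1212]
tool_rot: [[0.924, -0.383, -0.001], [-0.383, -0.924, 0.003], [-0.002, -0.002, -1.0]]
contact_force: [0.1, -0.1, 2.0]
width: 0.0566
```

```bash
python3 - <<'E'
from h import *
rows([(.3875,.350,.006,-1.965,.3)])
S=snapshot("scene"); crop(S,(370,200),30,"s12",10)
E
```

```text
t 19.55 tcp [0.3876 0.3513 0.1212] yawY -1.964 w 0.0566 F [ 0.1 -0.1  2. ] q1,q6 [1.05 0.13]
[-0.002, 0.002, 0.001, 0.063, 0.152, 11.517, 0.3]
```

View pics/s12.png

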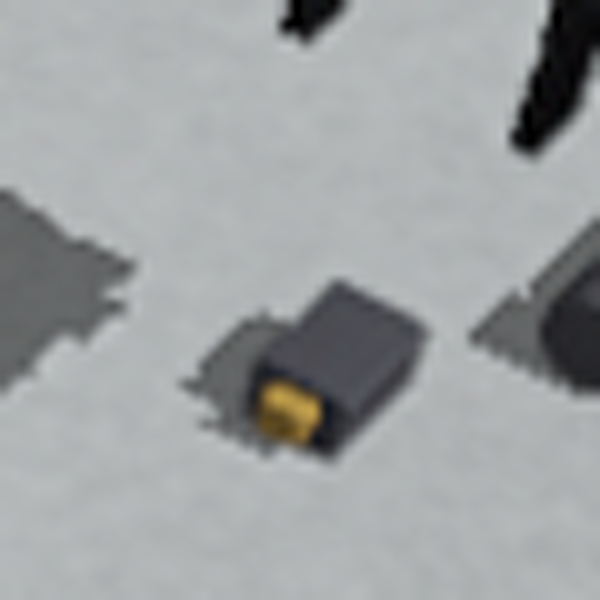

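Emit:
arm_command(
  moves=[
    [0,0,0,0.05,0.1,4.5,0.3],
    [0,0,0,0.05,0.1,9,0.3],
    [0,0,0,0.05,0.1,11.3,0.3],
    [0,0,0,0.05,0.1,11.4,-1],
    [0,0,0,0.05,0.1,11.4,-1],
  ],
)

```text
time_s: 20.23
tcp_pos: [0.3843, 0.3523, 0.0044]
tool_rot: [[0.925, -0.38, -0.005], [-0.38, -0.925, 0.0], [-0.004, 0.002, -1.0]]
contact_force: [0.4, 0.1, 0.7]
width: 0.0437
```

Emit:
arm_command(
  moves=[
    [0,0,0,0,0,0,-1],
    [0,0,0,0,0,0,-1],
    [0,0,0,0,0,0,-1],
  ],
)

```text
time_s: 20.6
tcp_pos: [0.3847, 0.3526, 0.0055]
tool_rot: [[0.925, -0.38, -0.004], [-0.38, -0.925, 0.001], [-0.004, 0.0, -1.0]]
contact_force: [0.2, -0.4, 7.0]
width: 0.0296
```

Emit:
arm_command(
  moves=[
    [0,0,0,0,0,-4,-1],
    [0,0,0,0,0,-9,-1],
    [0,0,-0.1,0,0,-15,-1],
    [0,0,-0.2,0,0,-19,-1],
  ],
)

```text
time_s: 21.1
tcp_pos: [0.3855, 0.3528, 0.1984]
tool_rot: [[0.983, -0.185, -0.002], [-0.185, -0.983, 0.005], [-0.003, -0.004, -1.0]]
contact_force: [1.8, 0.8, -2.2]
width: 0.03
```

```bash
python3 - <<'E'
from h import *
rows([(.690,.066,.2,-1.60,-1)])
S=snapshot("scene"); crop(S,(370,170),40,"s13",8)
E
```

```text
t 21.1 tcp [0.3855 0.3528 0.1984] yawY -1.757 w 0.03 F [ 1.8  0.8 -2.2] q1,q6 [1.05 0.34]
[-0.004, 0.002, -0.157, 35.23, 22.542, -0.338, -1.0]
```

View pics/s13.png

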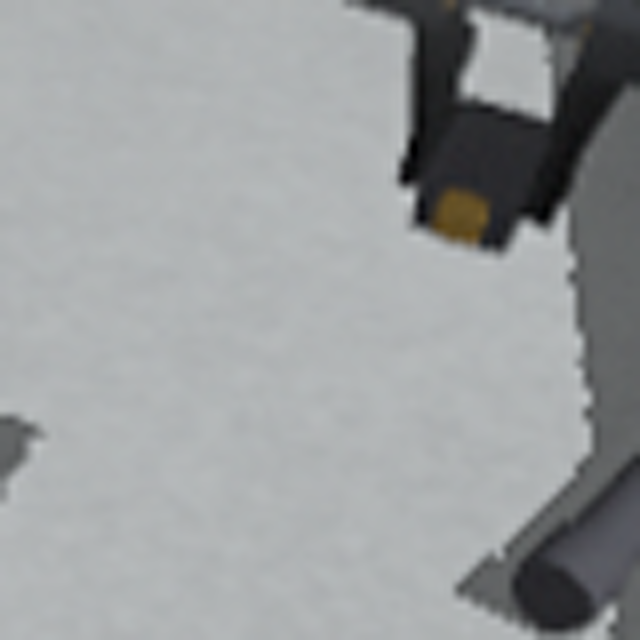

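Emit:
arm_command(
  moves=[
    [0,0,-0.08,5,3.2,-0.2,-1],
    [0,0,-0.157,10,6.4,-0.3,-1],
    [0,0,-0.157,15,9.6,-0.3,-1],
    [0,0,-0.157,20,12.8,-0.3,-1],
    [0,0,-0.157,25,16,-0.3,-1],
  ],
)

```text
time_s: 21.78
tcp_pos: [0.6052, 0.1507, 0.2048]
tool_rot: [[1.0, -0.026, 0.004], [-0.026, -1.0, 0.012], [0.004, -0.012, -1.0]]
contact_force: [0.2, 1.1, -1.0]
width: 0.0296
```

```bash
python3 - <<'E'
from h import *
rows([(.693,.063,.2,-1.60,-1),(.693,.063,.042,-1.6,-1)])
E
```

```text
t 21.77 tcp [0.6052 0.1507 0.2048] yawY -1.597 w 0.0296 F [ 0.2  1.1 -1. ] q1,q6 [0.5  1.05]
[-0.012, -0.004, 0.003, 9.004, 8.543, 0.412, -1.0]
[-0.012, -0.004, 0.003, 8.942, 8.729, 16.211, -1.0]
```

Emit:
arm_command(
  moves=[
    [-0.012,-0.004,0,4.5,4.3,0.2,-1],
    [-0.012,-0.004,0,9,8.55,0.4,-1],
    [-0.012,-0.004,0,9,8.6,5,-1],
    [-0.012,-0.004,0,8.95,8.6,9,-1],
    [-0.012,-0.004,0,8.95,8.6,11,-1],
  ],
)

```text
time_s: 22.4
tcp_pos: [0.6908, 0.0629, 0.0899]
tool_rot: [[1.0, -0.028, -0.006], [-0.028, -1.0, -0.001], [-0.006, 0.001, -1.0]]
contact_force: [-0.2, -0.0, -0.7]
width: 0.0298
```

```bash
python3 - <<'E'
from h import *
rows([(.693,.063,.042,-1.6,-1)])
E
```

```text
t 22.4 tcp [0.6908 0.0629 0.0899] yawY -1.598 w 0.0298 F [-0.2 -0.  -0.7] q1,q6 [0.32 1.22]
[0.001, 0.006, 0.002, 0.253, -0.02, 4.785, -1.0]
```

Emit:
arm_command(
  moves=[
    [0,0.006,0,0.2,0,3,-1],
    [0,0.006,0,0.2,0,4.8,-1],
    [0,0.006,0,0.2,0,4.8,-0.1],
    [0,0.006,0,0.2,0,4.8,-0.1],
    [0,0.006,0,0.2,0,4.8,-0.1],
  ],
)

```text
time_s: 23.02
tcp_pos: [0.6934, 0.0631, 0.0436]
tool_rot: [[1.0, -0.027, 0.003], [-0.027, -1.0, -0.0], [0.003, 0.0, -1.0]]
contact_force: [-0.2, 1.2, -0.1]
width: 0.0387
```

Emit:
arm_command(
  moves=[
    [0,0,0,0,0,0,-0.05],
    [0,0,0,0,0,-4,-0.05],
    [0,0,0,0,0,-10,0],
    [0,0,0,0,0,-15,0],
    [0,0,0,-4,5,-16,0.2],
  ],
)

```text
time_s: 23.65
tcp_pos: [0.6569, 0.018, 0.2083]
tool_rot: [[1.0, -0.023, 0.014], [-0.023, -1.0, 0.001], [0.014, -0.002, -1.0]]
contact_force: [0.2, -0.8, -1.4]
width: 0.0475
```

```bash
python3 - <<'E'
from h import *
rows([(.487,-.360,.2,-1.83,.2)])
E
```

```text
t 23.65 tcp [0.6569 0.018  0.2083] yawY -1.594 w 0.0475 F [ 0.2 -0.8 -1.4] q1,q6 [0.27 1.27]
[-0.003, -0.014, 0.236, -16.115, 38.189, 0.544, 0.2]
```

```bash
python3 - <<'E'
from h import *
T=snapshot("top");S=snapshot("scene")
for n,p in (("cam",(630,400)),("cam",(700,465)),("lamp",(275,440)),("lamp",(220,485))): print(n,[at(T,(180+p[0]/8-.5,50+p[1]/8-.5),z).round(3) for z in (.12,.165)])
crop(T,(250,130),40,"t14",9)
E
```

```text
cam [array([ 0.784, -0.03 ]), array([ 0.769, -0.028])]
cam [array([ 0.758, -0.056]), array([ 0.744, -0.053])]
lamp [array([0.772, 0.105]), array([0.757, 0.103])]
lamp [array([0.754, 0.126]), array([0.74 , 0.123])]
```

Emit:
arm_command(
  moves=[
    [0,-0.014,0.18,-2.4,5.6,0,0.2],
    [0,-0.014,0.36,-4.8,11.2,0,0.2],
    [0,-0.014,0.54,-7.2,17,0,0.2],
    [0,-0.014,0.72,-9.6,22.6,0,0.2],
    [0,-0.014,0.9,-12,28.3,0.2,0.2],
  ],
)

```text
time_s: 24.38
tcp_pos: [0.5214, -0.2676, 0.2045]
tool_rot: [[0.593, -0.805, -0.006], [-0.805, -0.593, 0.006], [-0.008, 0.001, -1.0]]
contact_force: [1.4, -0.3, 0.2]
width: 0.0523
```

```bash
python3 - <<'E'
from h import *
T=snapshot("top");S=snapshot("scene")
print(crop(T,(250,130),40,"t15",9),crop(S,(215,225),30,"s15",12),crop(T,(362,200),40,"t16",9),crop(S,(130,168),36,"s16",10))
rows([(.487,-.360,.2,-3.406,0)])
E
```

```text
(210, 90) (185, 195) (322, 160) (94, 132)
t 24.48 tcp [ 0.5194 -0.2702  0.204 ] yawY -2.51 w 0.0518 F [-0.4 -0.1  0.4] q1,q6 [-0.21  0.84]
[0.007, 0.008, 0.896, 5.34, 7.912, 0.368, 0.0]
```

View pics/s15.png

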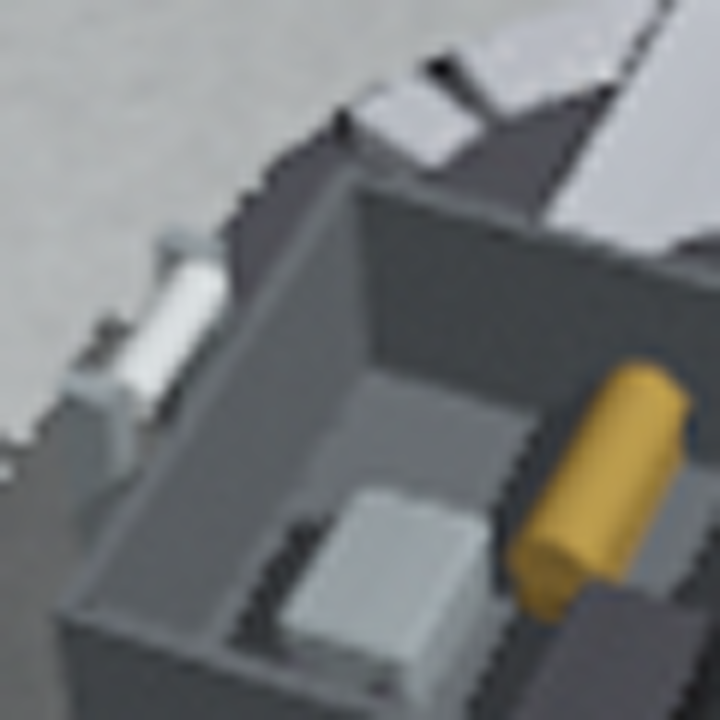

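View pics/t15.png

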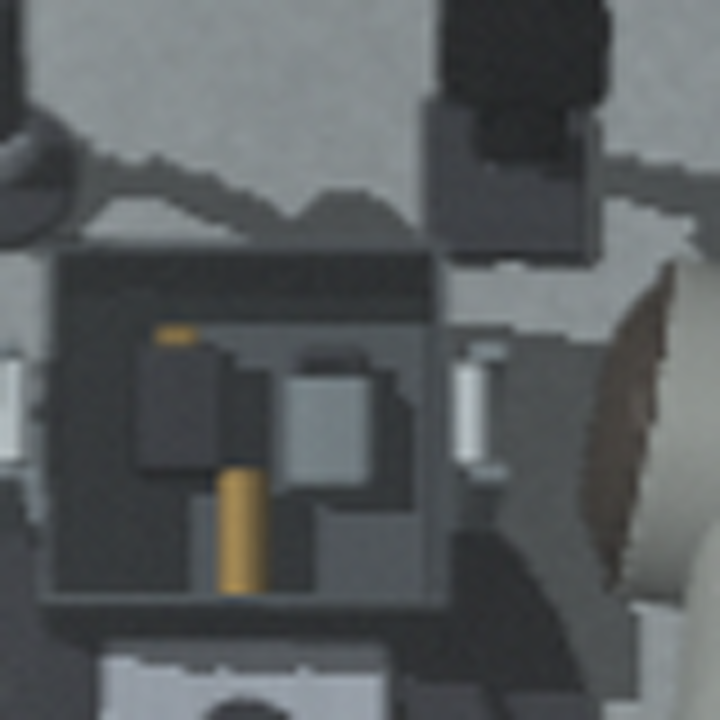

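View pics/s16.png

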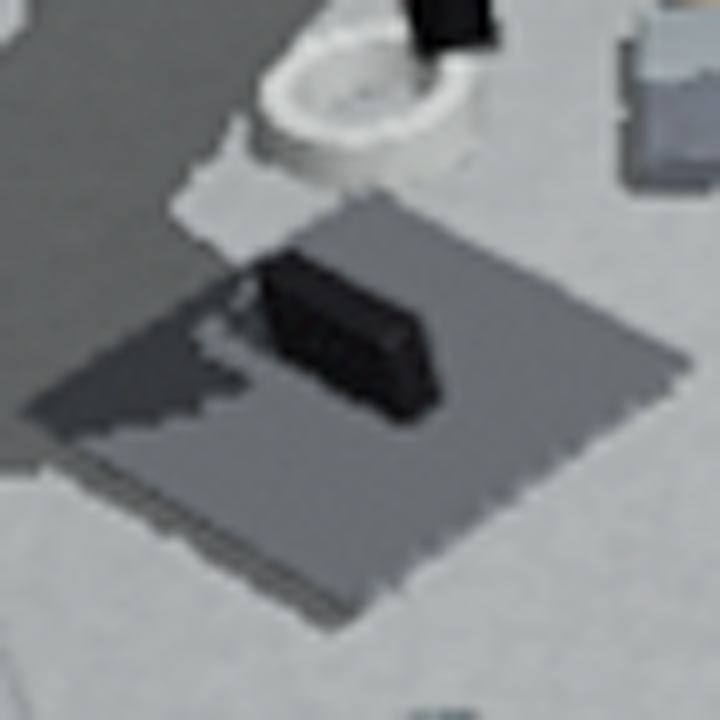

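```bash
python3 - <<'E'
from h import *
S=snapshot("scene");T=snapshot("top")
f=lambda p,z: at(S,(94+p[0]/10-.5,132+p[1]/10-.5),z)
q=[f(p,.020) for p in ((368,187),(693,365),(342,605),(25,412))];print(np.round(q,4),np.mean(q,0))
for i,j in ((2,1),(3,0)): d=q[i]-q[j];print("x-ish edge ang",np.arctan2(d[1],d[0]),np.linalg.norm(d))
for i,j in ((1,0),(2,3)): d=q[i]-q[j];print("y-ish edge ang-90",np.arctan2(d[1],d[0])-np.pi/2,np.linalg.norm(d))
h=[f(p,.054) for p in ((258,268),(290,248),(432,322),(402,345))];print("handle",np.mean(h,0)); d=h[2]+h[3]-h[0]-h[1];print(np.arctan2(d[1],d[0])-np.pi/2)
# overlay in both cams
C=np.array([.4875,-.361]);a=-.265
e=np.array([np.cos(a),np.sin(a)]);n=np.array([-e[1],e[0]])
P=[[*(C+i*.068*e+j*.073*n),.02] for i in(1,-1) for j in(1,-1)]+[[*(C+i*.008*e+j*.03*n),.054] for i in(1,-1) for j in(1,-1)]
crop(S,(130,168),36,"s17",10,proj(S,P));crop(T,(362,200),40,"t17",9,proj(T,P))
E
```

```text
[[ 0.4036 -0.4105]
 [ 0.4463 -0.2709]
 [ 0.5743 -0.3119]
 [ 0.534  -0.446 ]] [ 0.48955036 -0.35983759]
x-ish edge ang -0.3101508172391428 0.13441868220727113
x-ish edge ang -0.26547655107857676 0.13505089720619678
y-ish edge ang-90 -0.29650693433026065 0.14596859663485287
y-ish edge ang-90 -0.2923645189686863 0.13994585287350872
handle [ 0.48768882 -0.35787569]
-0.26809495173280884
```

View pics/s17.png

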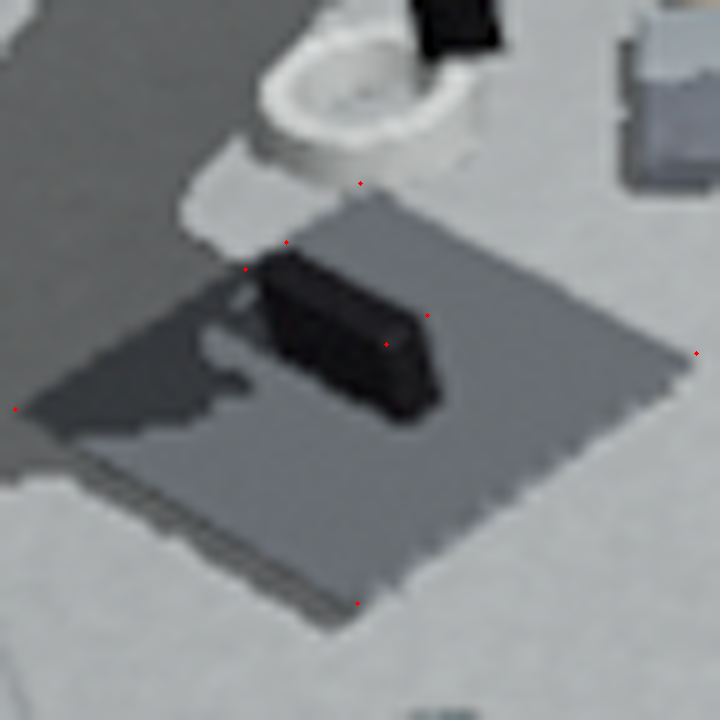

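View pics/t17.png

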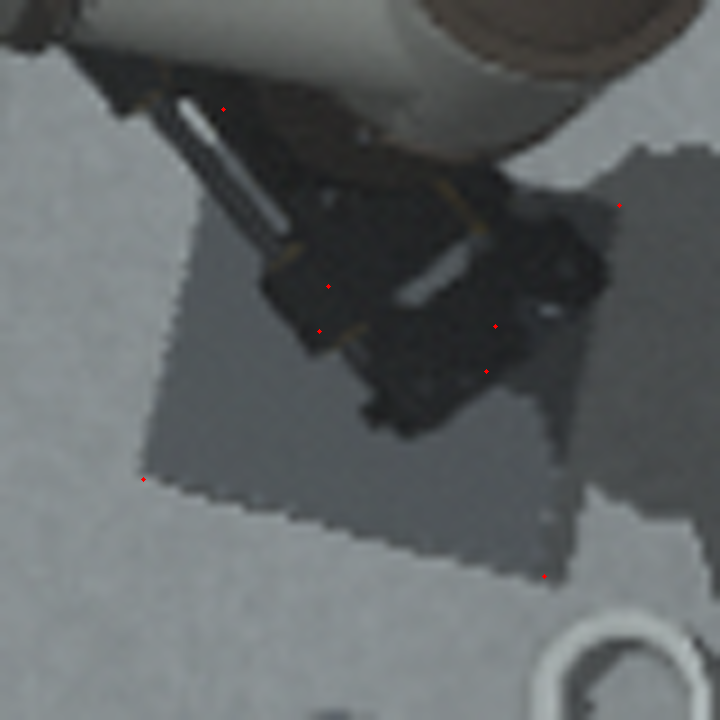

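Emit:
arm_command(
  moves=[
    [0.007,0.008,0.18,1.1,1.6,0,0],
    [0.007,0.008,0.36,2.2,3.2,0,0],
    [0.007,0.008,0.54,3.3,4.8,1,0],
    [0.007,0.008,0.72,4.4,6.4,3,0],
    [0.007,0.008,0.9,5.2,7.9,6,0],
  ],
)

```text
time_s: 25.2
tcp_pos: [0.4906, -0.3552, 0.1442]
tool_rot: [[-0.262, -0.965, 0.005], [-0.965, 0.262, -0.001], [-0.0, -0.005, -1.0]]
contact_force: [-0.5, 0.7, 0.3]
width: 0.0436
```

```bash
python3 - <<'E'
from h import *
rows([(.4885,-.3595,.028,-3.416,0)])
T=snapshot("top");crop(T,(362,200),40,"t18",9)
S=snapshot("scene");crop(S,(130,160),36,"s18",10)
E
```

```text
t 25.2 tcp [ 0.4906 -0.3552  0.1442] yawY 2.877 w 0.0436 F [-0.5  0.7  0.3] q1,q6 [-0.36  0.1 ]
[-0.005, 0.0, 0.01, 0.467, 0.143, 11.619, 0.0]
```

View pics/s18.png

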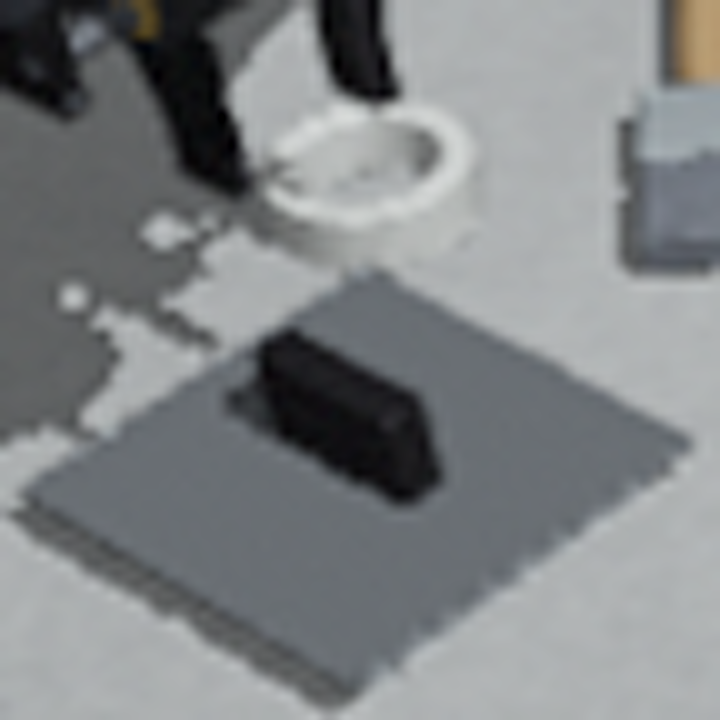

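Emit:
arm_command(
  moves=[
    [-0.005,0,0.01,0.4,0.1,4,0],
    [-0.005,0,0.01,0.4,0.1,8,0],
    [-0.005,0,0.01,0.4,0.1,11,0],
    [-0.005,0,0.01,0.4,0.1,11.5,0],
    [-0.005,0,0.01,0.4,0.1,11.5,-1],
  ],
)

```text
time_s: 25.92
tcp_pos: [0.486, -0.3571, 0.0264]
tool_rot: [[-0.266, -0.964, -0.008], [-0.964, 0.266, 0.004], [-0.002, 0.009, -1.0]]
contact_force: [0.8, 0.6, 0.2]
width: 0.0397
```

Emit:
arm_command(
  moves=[
    [0,0,0,0,0,0,-1],
    [0,0,0,0,0,0,-1],
    [0,0,0,0,0,0,-1],
    [0,0,0,0,0,0,-1],
  ],
)

```text
time_s: 26.42
tcp_pos: [0.4874, -0.3577, 0.0278]
tool_rot: [[-0.265, -0.964, -0.005], [-0.964, 0.265, 0.002], [-0.001, 0.005, -1.0]]
contact_force: [1.0, 2.4, 5.5]
width: 0.016
```

Emit:
arm_command(
  moves=[
    [0,0,0,0,0,-3,-1],
    [0,0,0,0,0,-7,-1],
    [0,0,0,0,0,-11,-1],
    [0,0,0,0,0,-15,-1],
    [0,0,0,0,0,-17,-1],
  ],
)

```text
time_s: 27.05
tcp_pos: [0.488, -0.3581, 0.1994]
tool_rot: [[-0.266, -0.964, -0.004], [-0.964, 0.266, 0.002], [-0.001, 0.004, -1.0]]
contact_force: [-0.4, -0.0, -2.1]
width: 0.0157
```

```bash
python3 - <<'E'
from h import *
rows([(.678,.039,.2,-3.17,-1)])
T=snapshot("top");crop(T,(365,190),50,"t19",8)
S=snapshot("scene");crop(S,(130,130),50,"s19",8)
E
```

```text
t 27.05 tcp [ 0.488  -0.3581  0.1994] yawY 2.873 w 0.0157 F [-0.4 -0.  -2.1] q1,q6 [-0.37  0.1 ]
[0.004, 0.002, -0.24, -43.334, -7.776, -0.041, -1.0]
```

View pics/s19.png

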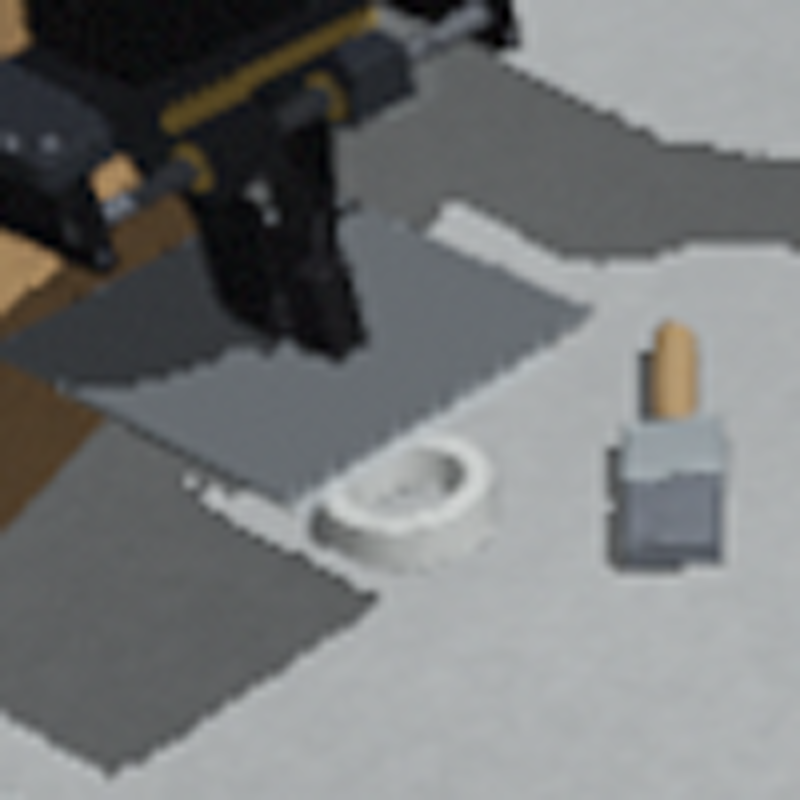

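View pics/t19.png

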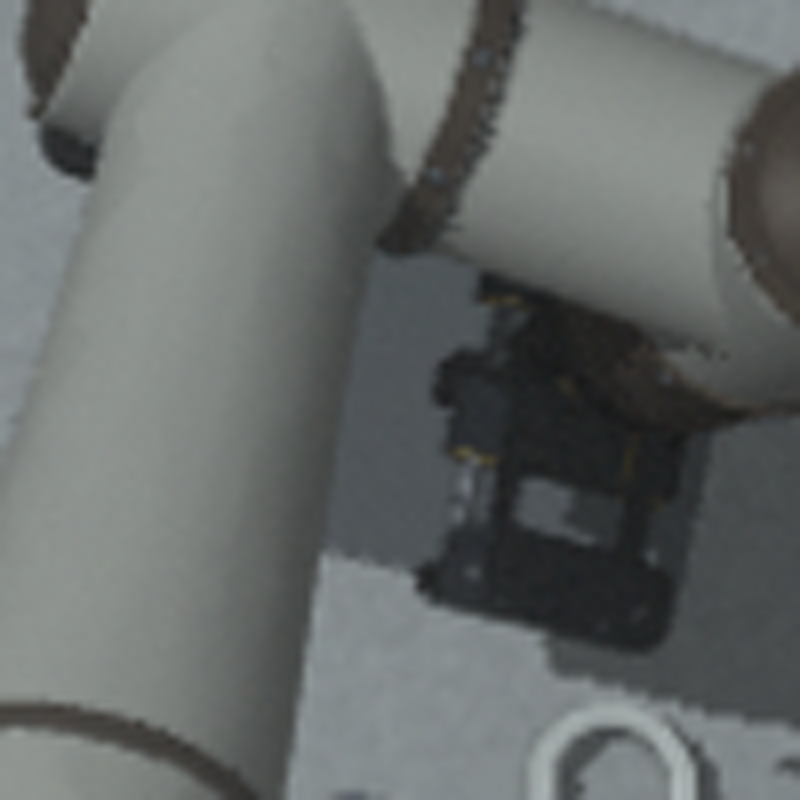

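```bash
python3 - <<'E'
from h import *
rows([(.505,-.31,.22,-3.38,-1),(.52,-.26,.24,-3.34,-1),(.54,-.21,.24,-3.3,-1),(.555,-.16,.24,-3.26,-1),(.57,-.11,.24,-3.22,-1)])
E
```

```text
t 27.15 tcp [ 0.4886 -0.3585  0.1997] yawY 2.873 w 0.0161 F [ 0.   0.2 -2.7] q1,q6 [-0.37  0.1 ]
[0.002, 0.001, -0.03, -5.112, -0.291, -2.031, -1.0]
[0.002, 0.001, -0.07, -10.332, -0.405, -4.027, -1.0]
[0.002, 0.001, -0.11, -15.684, -1.007, -4.025, -1.0]
[0.002, 0.001, -0.15, -20.903, -1.126, -4.022, -1.0]
[0.002, 0.001, -0.19, -26.121, -1.245, -4.018, -1.0]
```

Emit:
arm_command(
  moves=[
    [0,0,-0.03,-5.1,-0.3,-2,-1],
    [0,0,-0.07,-10.3,-0.4,-4,-1],
    [0,0,-0.11,-15.7,-1,-4,-1],
    [0,0,-0.15,-20.9,-1.1,-4,-1],
    [0,0,-0.19,-26.1,-1.2,-4,-1],
  ],
)

```text
time_s: 27.78
tcp_pos: [0.5685, -0.1083, 0.2373]
tool_rot: [[-0.078, -0.997, -0.007], [-0.997, 0.078, 0.002], [-0.001, 0.007, -1.0]]
contact_force: [1.2, -0.2, -2.0]
width: 0.0157
```

```bash
python3 - <<'E'
from h import *
rows([(.59,-.05,.24,-3.2,-1),(.61,.0,.24,-3.17,-1),(.63,.039,.24,-3.17,-1),(.678,.039,.24,-3.17,-1),(.678,.039,.24,-3.17,-1)])
E
```

```text
t 27.77 tcp [ 0.5685 -0.1083  0.2373] yawY 3.064 w 0.0157 F [ 1.2 -0.2 -2. ] q1,q6 [ 0.09 -0.17]
[0.007, 0.001, -0.019, -5.978, -1.693, -0.274, -1.0]
[0.007, 0.001, -0.049, -11.118, -3.299, -0.278, -1.0]
[0.007, 0.001, -0.049, -15.162, -4.99, -0.284, -1.0]
[0.007, 0.001, -0.049, -15.534, -9.776, -0.316, -1.0]
[0.007, 0.001, -0.049, -15.534, -9.776, -0.316, -1.0]
```

Emit:
arm_command(
  moves=[
    [0.007,0,-0.02,-5.9,-1.7,-0.3,-1],
    [0.007,0,-0.05,-11.1,-3.3,-0.3,-1],
    [0.007,0,-0.05,-15.2,-5,-0.3,-1],
    [0.007,0,-0.05,-15.5,-9.7,-0.3,-1],
    [0.007,0,-0.05,-15.5,-9.8,-0.3,-1],
  ],
)

```text
time_s: 28.4
tcp_pos: [0.6788, 0.0393, 0.2347]
tool_rot: [[-0.028, -1.0, -0.006], [-1.0, 0.028, 0.0], [-0.0, 0.006, -1.0]]
contact_force: [-1.6, -0.5, -3.5]
width: 0.0159
```

```bash
python3 - <<'E'
from h import *
rows([(.678,.039,.15,-3.17,-1)])
S=snapshot("scene");print(crop(S,(215,215),50,"s20",8))
T=snapshot("top");print(crop(T,(240,140),45,"t20",9))
E
```

```text
t 28.4 tcp [0.6788 0.0393 0.2347] yawY 3.114 w 0.0159 F [-1.6 -0.5 -3.5] q1,q6 [ 0.29 -0.32]
[0.006, 0.0, 0.001, 0.033, 0.029, 8.471, -1.0]
(165, 165)
(195, 95)
```

View pics/s20.png

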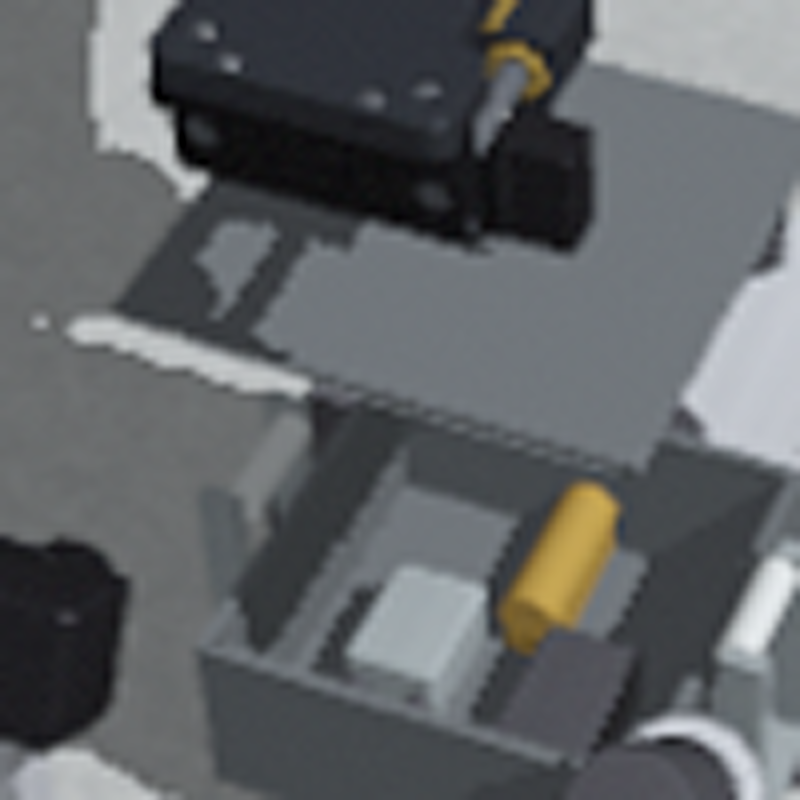

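View pics/t20.png

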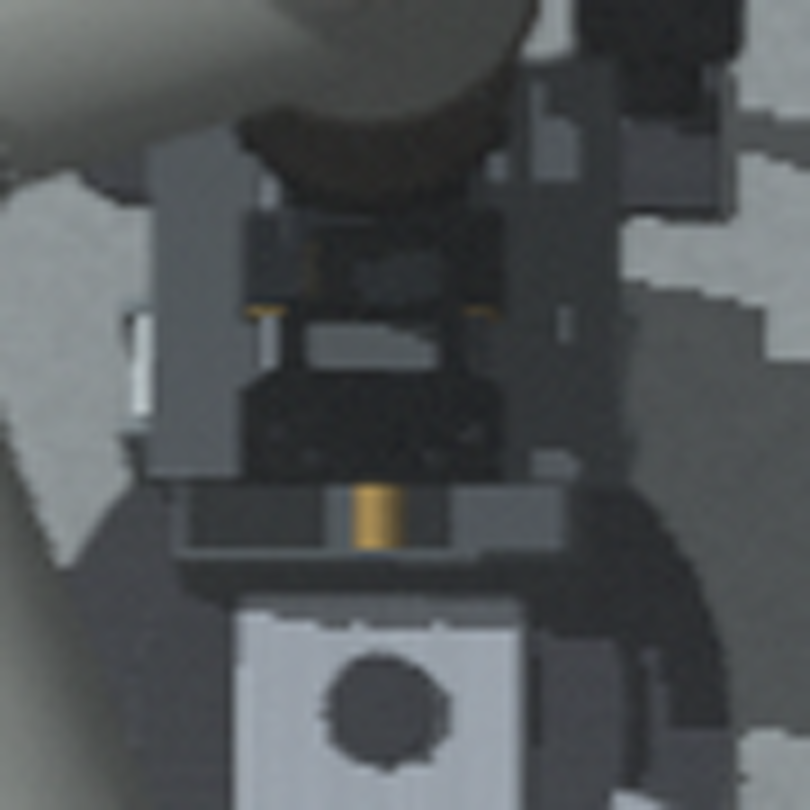

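```bash
python3 - <<'E'
from h import *
T=snapshot("top");S=snapshot("scene");rows([])
f=lambda p,z: at(T,(195+p[0]/9-.5,95+p[1]/9-.5),z)
for z in (.222,.227):
    a,b=f((150,475),z),f((628,475),z);print(a,b,(a+b)/2,a[1]-b[1])
a,b=f((183,550),.089),f((570,552),.089);print(a,b,(a+b)/2,a[1]-b[1])
C=np.array([.678,.039]);th=-.035
def box(C,th,lx,ly,z):
    e=np.array([np.cos(th),np.sin(th)]);n=np.array([-e[1],e[0]])
    return [[*(C+i*lx*e+j*ly*n),z] for i in(1,-1) for j in(1,-1)]
P=box(C,-.035,.064,.069,.089)+box(np.array([.6788,.0393]),-.03,.068,.073,.227)
crop(T,(240,140),45,"t21",9,proj(T,P));crop(S,(215,215),50,"s21",8,proj(S,P))
E
```

```text
t 28.6 tcp [0.677  0.0381 0.2387] yawY 3.113 w 0.0161 F [-0.2  0.  -1.5] q1,q6 [ 0.29 -0.32]
[0.61540744 0.10981955] [ 0.61151696 -0.03775465] [0.6134622  0.03603245] 0.1475742001513517
[0.61424341 0.10954467] [ 0.61036724 -0.03748656] [0.61230532 0.03602906] 0.1470312297041455
[0.62012816 0.10646994] [ 0.61594758 -0.02433056] [0.61803787 0.04106969] 0.1308005001621438
```

View pics/s21.png

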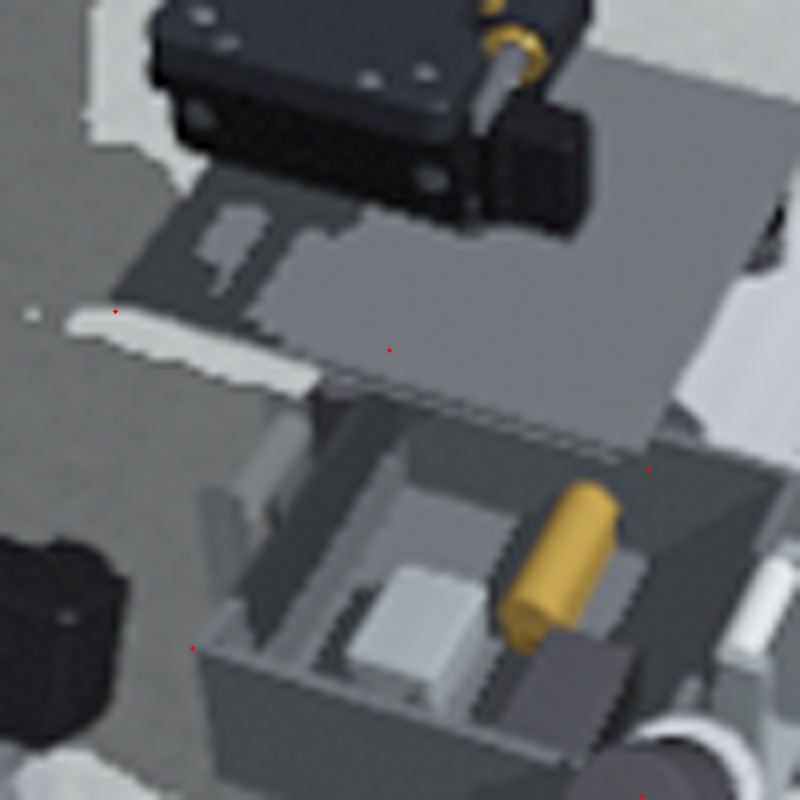

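View pics/t21.png

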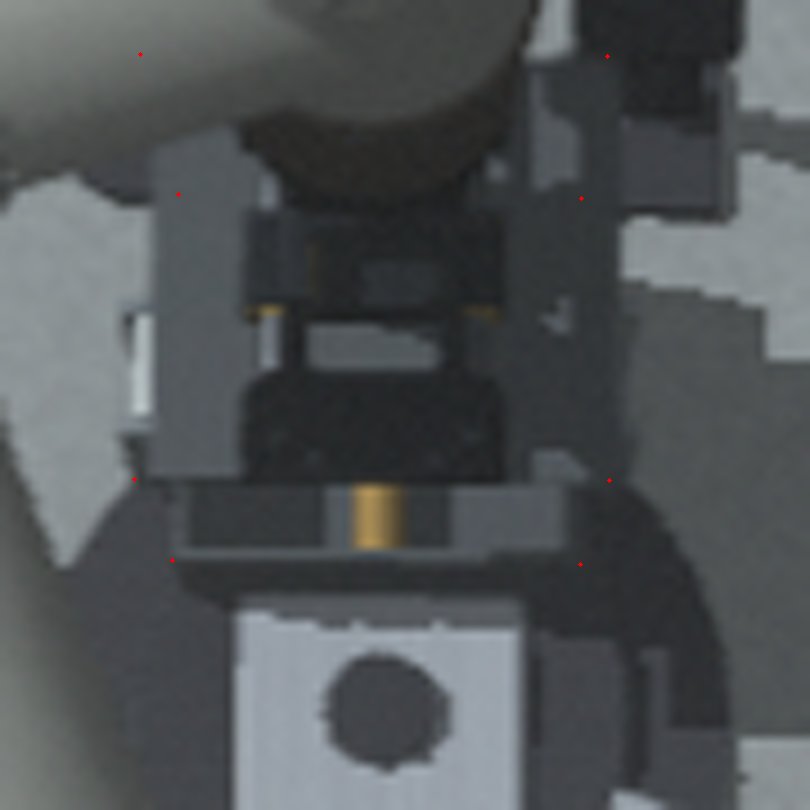

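```bash
python3 - <<'E'
from h import *
rows([(.678,.0415,.124,-3.175,-1)])
E
```

```text
t 28.6 tcp [0.677  0.0381 0.2387] yawY 3.113 w 0.0161 F [-0.2  0.  -1.5] q1,q6 [ 0.29 -0.32]
[0.002, 0.001, 0.005, -0.332, -0.115, 11.469, -1.0]
```

Emit:
arm_command(
  moves=[
    [0,0,0,-0.2,-0.1,4,-1],
    [0,0,0,-0.3,-0.1,8,-1],
    [0,0,0,-0.3,-0.1,10.5,-1],
    [0,0,0,-0.3,-0.1,11.4,-1],
    [0,0,0,-0.3,-0.1,11.4,-1],
  ],
)

```text
time_s: 29.22
tcp_pos: [0.6776, 0.0409, 0.1252]
tool_rot: [[-0.028, -1.0, -0.002], [-1.0, 0.028, 0.001], [-0.001, 0.002, -1.0]]
contact_force: [0.8, 0.3, -1.9]
width: 0.0158
```

```bash
python3 - <<'E'
from h import *
T=snapshot("top");S=snapshot("scene");rows([])
print(crop(T,(240,140),45,"t22",9),crop(S,(215,225),45,"s22",9))
E
```

```text
t 29.32 tcp [0.6786 0.0412 0.1265] yawY 3.113 w 0.0158 F [-0.4  0.5 -0.9] q1,q6 [ 0.3  -0.32]
(195, 95) (170, 180)
```

View pics/s22.png

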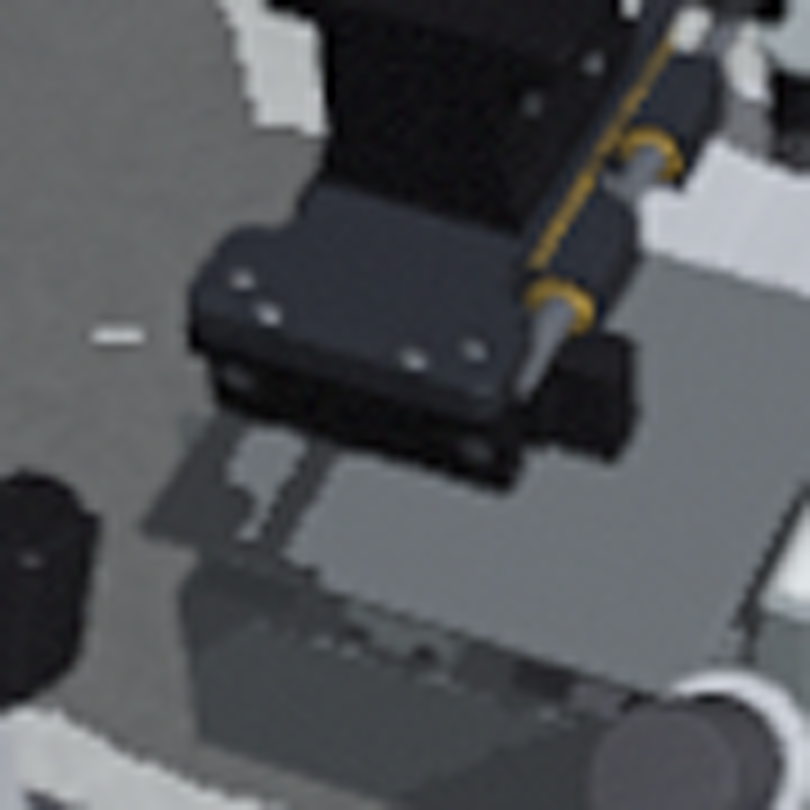

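View pics/t22.png

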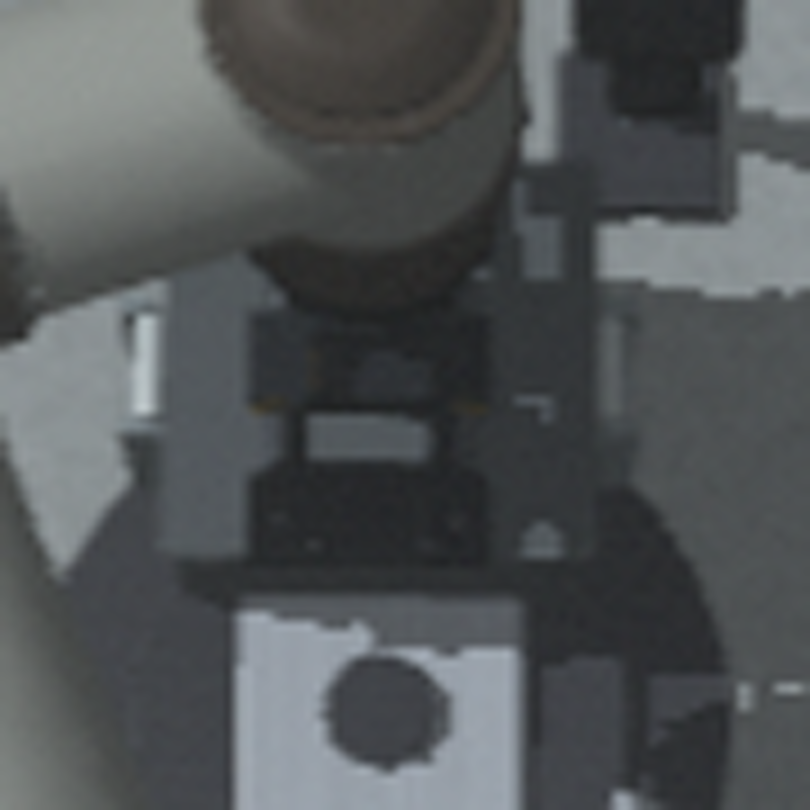

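```bash
python3 - <<'E'
from h import *
T=snapshot("top");S=snapshot("scene");rows([(.678,.0412,.112,-3.172,-1)])
f=lambda p,z: at(T,(195+p[0]/9-.5,95+p[1]/9-.5),z)
a,b=f((158,557),.1185),f((598,557),.1185);print("lid",(a+b)/2,a[1]-b[1], "C",(a+b)/2+.068*np.array([1,-.03]))
a,b=f((133,365),.100),f((625,365),.100);print("rollers",(a+b)/2,a[1]-b[1])
g=lambda p,z: at(S,(170+p[0]/9-.5,180+p[1]/9-.5),z)
print("scene lid front-right corner",g((143,530),.1185),"pred",np.array([.6786,.0412])+.068*np.array([1,-.03])-.073*np.array([.03,1]))
print("tub front right rim",g((182,600),.089),"pred",np.array([.678,.039])+.064*np.array([1,-.03])-.069*np.array([.03,1]))
E
```

```text
t 29.43 tcp [0.6786 0.0413 0.1265] yawY 3.113 w 0.0156 F [-0.1  0.2 -1.8] q1,q6 [ 0.3  -0.32]
[-0.001, 0.002, 0.002, 0.017, 0.063, 1.446, -1.0]
lid [0.60969444 0.04049569] 0.14577380896664677 C [0.67769444 0.03845569]
rollers [0.67981814 0.03848583] 0.16615391641055727
scene lid front-right corner [ 0.74434383 -0.03414996] pred [ 0.74441 -0.03384]
tub front right rim [ 0.74018706 -0.02883099] pred [ 0.73993 -0.03192]
```

Emit:
arm_command(
  moves=[
    [0,0,0,0,0,0.6,-1],
    [0,0,0,0,0,1.1,-1],
    [0,0,0,0,0,1.4,-1],
    [0,0,0,0,0,1.4,-1],
  ],
)

```text
time_s: 29.92
tcp_pos: [0.6786, 0.0413, 0.1124]
tool_rot: [[-0.028, -1.0, 0.0], [-1.0, 0.028, 0.001], [-0.002, -0.0, -1.0]]
contact_force: [-0.0, -0.0, -1.6]
width: 0.0158
```

Emit:
arm_command(
  moves=[
    [0,0,0,0,0,0.2,-1],
    [0,0,0,0,0,0.4,-1],
    [0,0,0,0,0,0.4,-1],
  ],
)

```text
time_s: 30.3
tcp_pos: [0.6794, 0.0414, 0.1086]
tool_rot: [[-0.028, -1.0, 0.003], [-1.0, 0.028, 0.002], [-0.002, -0.002, -1.0]]
contact_force: [1.4, -0.6, 1.3]
width: 0.0157
```

Emit:
arm_command(
  moves=[
    [0,0,0,0,0,0.2,-1],
    [0,0,0,0,0,0.4,-1],
    [0,0,0,0,0,0.6,-1],
  ],
)

```text
time_s: 30.68
tcp_pos: [0.6786, 0.0414, 0.1011]
tool_rot: [[-0.029, -1.0, 0.0], [-1.0, 0.029, 0.002], [-0.002, -0.0, -1.0]]
contact_force: [0.6, -1.1, -2.7]
width: 0.0157
```

Emit:
arm_command(
  moves=[
    [0,0,0,0,0,0.2,-1],
    [0,0,0,0,0,0.4,-1],
    [0,0,0,0,0,0.4,-1],
  ],
)

```text
time_s: 31.05
tcp_pos: [0.6786, 0.0413, 0.1008]
tool_rot: [[-0.028, -1.0, 0.001], [-1.0, 0.028, 0.001], [-0.001, -0.001, -1.0]]
contact_force: [-5.1, 0.5, 12.5]
width: 0.0157
```

Emit:
arm_command(
  moves=[
    [0,0,0,0,0,0,-0.7],
    [0,0,0,0,0,0,-0.3],
    [0,0,0,0,0,0,-0.2],
    [0,0,0,0,0,0,0],
  ],
)

```text
time_s: 31.55
tcp_pos: [0.6786, 0.0413, 0.1005]
tool_rot: [[-0.028, -1.0, 0.001], [-1.0, 0.028, 0.001], [-0.001, -0.001, -1.0]]
contact_force: [0.9, -0.3, 0.5]
width: 0.037
```

Emit:
arm_command(
  moves=[
    [0,0,0,0,0,-3,0],
    [0,0,0,0,0,-8,0],
    [0,0,-0.15,0,0,-14,0],
    [0,0,-0.3,5,6,-15,0],
    [0,0,-0.45,10,12,-15,0],
  ],
)

```text
time_s: 32.17
tcp_pos: [0.5802, -0.0363, 0.2507]
tool_rot: [[0.415, -0.91, 0.003], [-0.91, -0.415, 0.001], [0.0, -0.004, -1.0]]
contact_force: [0.1, -0.9, 0.5]
width: 0.0433
```

```bash
python3 - <<'E'
from h import *
T=snapshot("top");S=snapshot("scene");rows([])
C=np.array([.6785,.039]);th=-.03
def box(C,th,lx,ly,z):
    e=np.array([np.cos(th),np.sin(th)]);n=np.array([-e[1],e[0]])
    return [[*(C+i*lx*e+j*ly*n),z] for i in(1,-1) for j in(1,-1)]
P=box(C,th,.068,.073,.093)+box(C,th,.008,.03,.127)
print(crop(T,(240,140),45,"t23",9,proj(T,P)),crop(S,(215,225),45,"s23",9,proj(S,P)))
cv2.imwrite("pics/sc23.png",cv2.resize(S["img"],(800,600)))
E
```

```text
t 32.27 tcp [ 0.5758 -0.0387  0.2504] yawY -2.721 w 0.0434 F [0.6 0.5 0.5] q1,q6 [0.21 0.21]
(195, 95) (170, 180)
```

View pics/s23.png

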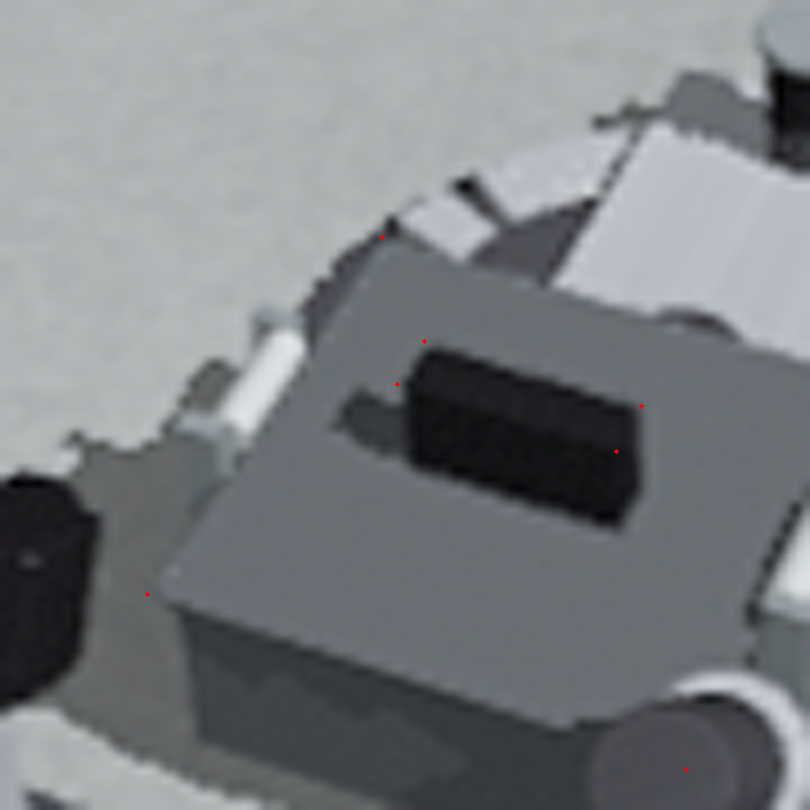

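View pics/t23.png

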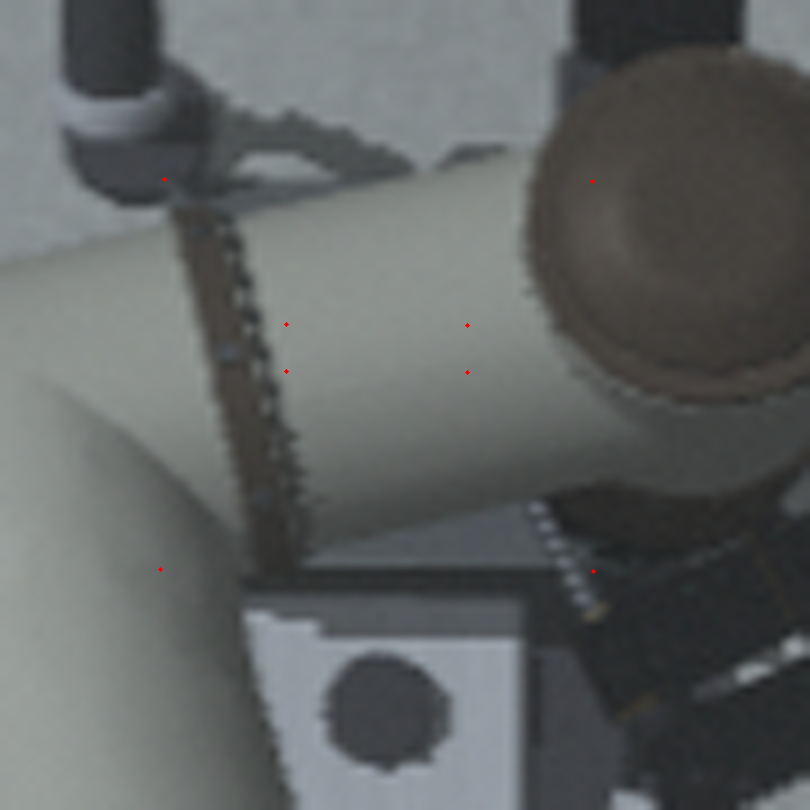

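View pics/sc23.png

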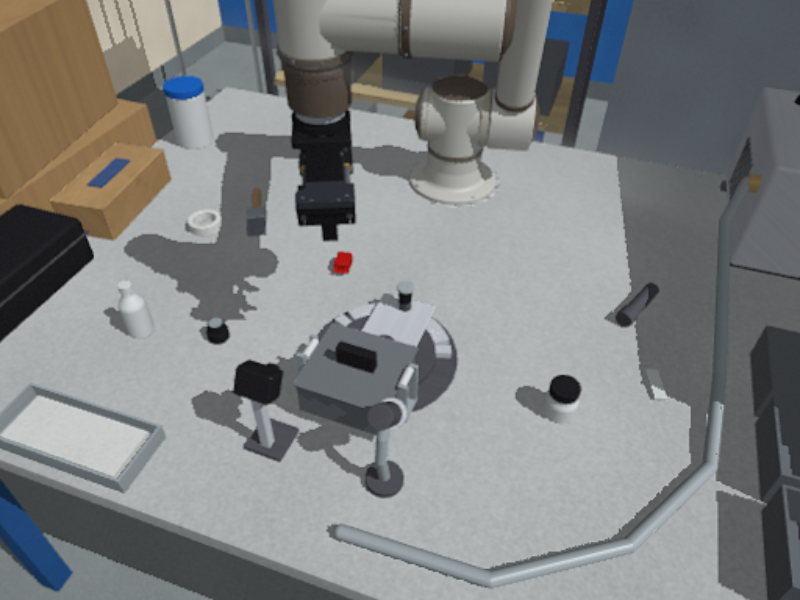

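Lid sits flush and level, with both rollers above its edge. Back to the ring.

```bash
python3 - <<'E'
from h import *
rows([(.4735,.0443,.2,-1.61,.2)])
E
```

```text
t 32.27 tcp [ 0.5758 -0.0387  0.2504] yawY -2.721 w 0.0434 F [0.6 0.5 0.5] q1,q6 [0.21 0.21]
[-0.0, 0.002, -1.111, -11.743, 5.944, 5.064, 0.2]
```

Emit:
arm_command(
  moves=[
    [0,0,-0.18,-2,1,0,0.2],
    [0,0,-0.36,-4,2,0,0.2],
    [0,0,-0.54,-6,3,0,0.2],
    [0,0,-0.72,-8,4,2,0.2],
    [0,0,-0.9,-11.7,5.9,4,0.2],
  ],
)

```text
time_s: 32.9
tcp_pos: [0.4745, 0.0448, 0.2101]
tool_rot: [[0.97, -0.244, -0.0], [-0.244, -0.97, 0.001], [-0.001, -0.001, -1.0]]
contact_force: [1.2, 0.9, 0.1]
width: 0.0523
```

```bash
python3 - <<'E'
from h import *
rows([(.4735,.0443,.12,-1.61,.2)])
E
```

```text
t 32.9 tcp [0.4745 0.0448 0.2101] yawY -1.817 w 0.0523 F [1.2 0.9 0.1] q1,q6 [0.44 0.89]
[-0.001, 0.001, -0.207, -0.08, 0.084, 9.013, 0.2]
```

Emit:
arm_command(
  moves=[
    [0,0,-0.15,-0.1,0.1,3,0.2],
    [0,0,-0.207,-0.1,0.1,6,0.2],
    [0,0,-0.207,-0.1,0.1,9,0.2],
    [0,0,-0.207,-0.1,0.1,10.5,0.2],
    [0,0,-0.207,-0.1,0.1,10.5,0.2],
  ],
)

```text
time_s: 33.52
tcp_pos: [0.473, 0.0442, 0.1041]
tool_rot: [[0.999, -0.04, -0.003], [-0.04, -0.999, 0.0], [-0.003, -0.0, -1.0]]
contact_force: [-0.5, 0.9, 0.7]
width: 0.052
```

```bash
python3 - <<'E'
from h import *
rows([(.4735,.0443,.039,-1.61,.2)])
S=snapshot("scene");crop(S,(258,185),25,"s24",12)
E
```

```text
t 33.52 tcp [0.473  0.0442 0.1041] yawY -1.61 w 0.052 F [-0.5  0.9  0.7] q1,q6 [0.44 1.1 ]
[-0.0, 0.003, -0.0, 0.072, -0.007, 6.511, 0.2]
```

View pics/s24.png

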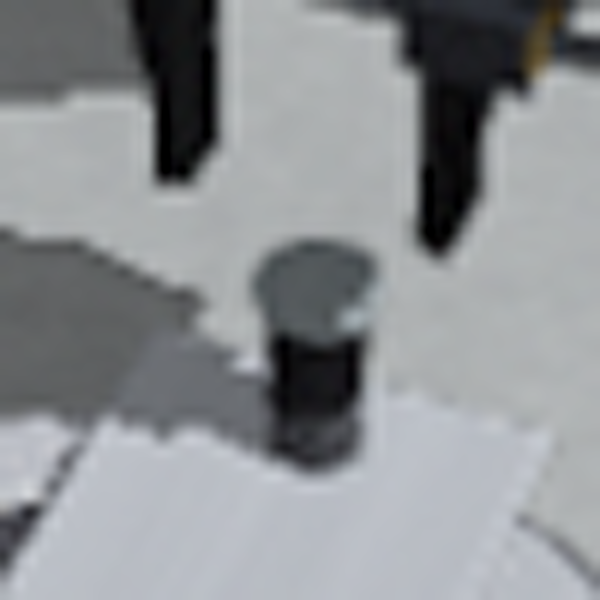

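Emit:
arm_command(
  moves=[
    [0,0,0,0.05,0,2.5,0.2],
    [0,0,0,0.05,0,5,0.2],
    [0,0,0,0.05,0,6.5,0.2],
    [0,0,0,0.05,0,6.6,0.2],
    [0,0,0,0.05,0,6.6,-1],
  ],
)

```text
time_s: 34.2
tcp_pos: [0.4752, 0.0449, 0.0401]
tool_rot: [[0.999, -0.039, 0.001], [-0.039, -0.999, 0.002], [0.001, -0.002, -1.0]]
contact_force: [0.1, 0.4, 0.0]
width: 0.0478
```

Emit:
arm_command(
  moves=[
    [0,0,0,0,0,0,-1],
    [0,0,0,0,0,0,-1],
    [0,0,0,0,0,0,-1],
    [0,0,0,0,0,0,-1],
  ],
)

```text
time_s: 34.7
tcp_pos: [0.4758, 0.0451, 0.0409]
tool_rot: [[0.999, -0.039, 0.003], [-0.039, -0.999, 0.002], [0.003, -0.002, -1.0]]
contact_force: [-0.2, -0.8, 5.9]
width: 0.0284
```

Emit:
arm_command(
  moves=[
    [0,0,0,0,0,-0.4,-1],
    [0,0,0,0,0,-0.8,-1],
    [0,0,0,0,0,-1.2,-1],
    [0,0,0,0,0,-1.4,-1],
    [0,0,0,0,0,-1.4,-1],
  ],
)

```text
time_s: 35.33
tcp_pos: [0.4756, 0.0451, 0.0547]
tool_rot: [[0.999, -0.039, 0.003], [-0.039, -0.999, 0.002], [0.003, -0.002, -1.0]]
contact_force: [1.9, -0.3, -7.6]
width: 0.0289
```

```bash
python3 - <<'E'
from h import *
arc([.1,.22,.34,.46,.53],.0525)
E
```

```text
r 0.09795550541483256 paddle dir -0.06411714547885493
t 35.33 tcp [0.4756 0.0451 0.0547] yawY -1.61 w 0.0289 F [ 1.9 -0.3 -7.6] q1,q6 [0.44 1.1 ]
[-0.002, -0.003, -0.1, 0.024, 0.979, 0.22, -1.0]
[-0.002, -0.003, -0.22, 0.181, 2.143, 0.218, -1.0]
[-0.002, -0.003, -0.34, 0.477, 3.28, 0.217, -1.0]
[-0.001, -0.003, -0.46, 0.907, 4.374, 0.216, -1.0]
[-0.001, -0.003, -0.53, 1.217, 4.985, 0.215, -1.0]
```

Emit:
arm_command(
  moves=[
    [0,0,-0.1,0.02,0.98,-0.1,-1],
    [0,0,-0.22,0.18,2.14,-0.1,-1],
    [0,0,-0.34,0.48,3.28,-0.1,-1],
    [0,0,-0.46,0.9,4.37,-0.1,-1],
    [0,0,-0.53,1.22,4.98,-0.1,-1],
  ],
)

```text
time_s: 35.95
tcp_pos: [0.4876, -0.0047, 0.0558]
tool_rot: [[0.881, 0.474, 0.006], [0.474, -0.881, 0.003], [0.007, -0.0, -1.0]]
contact_force: [4.5, 3.7, -9.0]
width: 0.0289
```

```bash
python3 - <<'E'
from h import *
arc([.12,.24,.36,.46,.52],.0555)
S=snapshot("scene");crop(S,(230,210),45,"s25",9)
E
```

```text
r 0.09620980060578457 paddle dir 0.46892246001842225
t 35.95 tcp [ 0.4876 -0.0047  0.0558] yawY -1.077 w 0.0289 F [ 4.5  3.7 -9. ] q1,q6 [0.32 1.74]
[0.0, -0.007, -0.12, 0.04, 1.153, 0.028, -1.0]
[0.001, -0.007, -0.24, 0.219, 2.293, 0.029, -1.0]
[0.001, -0.007, -0.36, 0.533, 3.403, 0.031, -1.0]
[0.002, -0.007, -0.46, 0.894, 4.295, 0.034, -1.0]
[0.002, -0.007, -0.52, 1.153, 4.81, 0.036, -1.0]
```

View pics/s25.png

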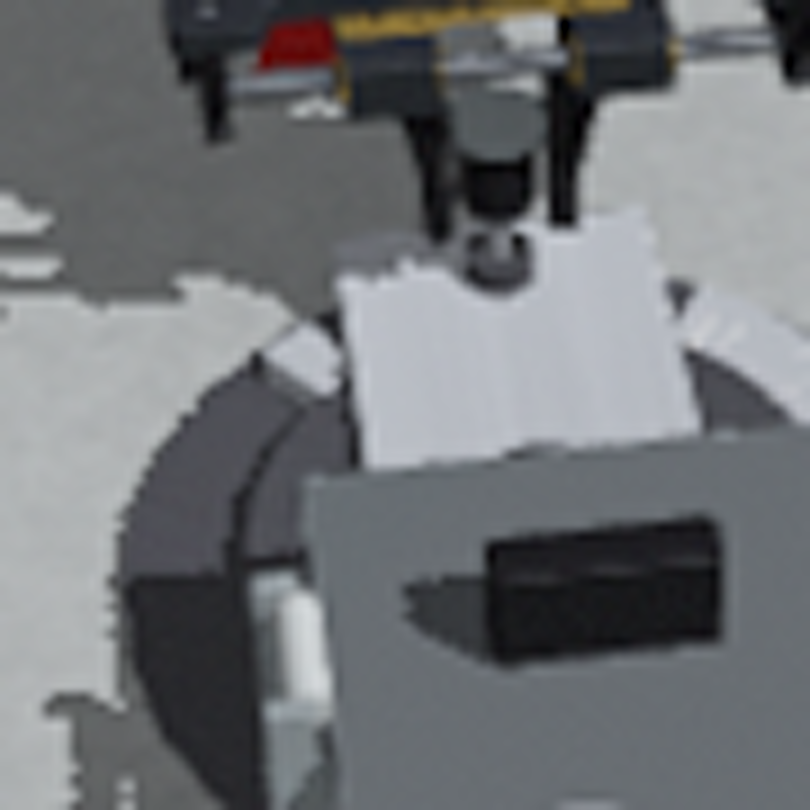

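Emit:
arm_command(
  moves=[
    [0,-0.007,-0.12,0.04,1.15,0,-1],
    [0,-0.007,-0.24,0.22,2.29,0,-1],
    [0,-0.007,-0.36,0.53,3.4,0,-1],
    [0,-0.007,-0.46,0.89,4.3,0,-1],
    [0,-0.007,-0.52,1.15,4.81,0,-1],
  ],
)

```text
time_s: 36.62
tcp_pos: [0.5219, -0.041, 0.0555]
tool_rot: [[0.526, 0.85, 0.003], [0.85, -0.526, -0.0], [0.001, 0.002, -1.0]]
contact_force: [3.3, 5.7, -8.4]
width: 0.029
```

```bash
python3 - <<'E'
from h import *
arc([0.02],.0555)
S=snapshot("scene");T=snapshot("top");crop(S,(225,215),45,"s26",9);crop(T,(225,165),45,"t26",9)
E
```

```text
r 0.09501172253981195 paddle dir 0.9978491976589435
t 36.62 tcp [ 0.5219 -0.041   0.0555] yawY -0.554 w 0.029 F [ 3.3  5.7 -8.4] q1,q6 [0.23 2.35]
[0.002, -0.001, -0.02, -0.002, 0.19, -0.001, -1.0]
```

View pics/s26.png

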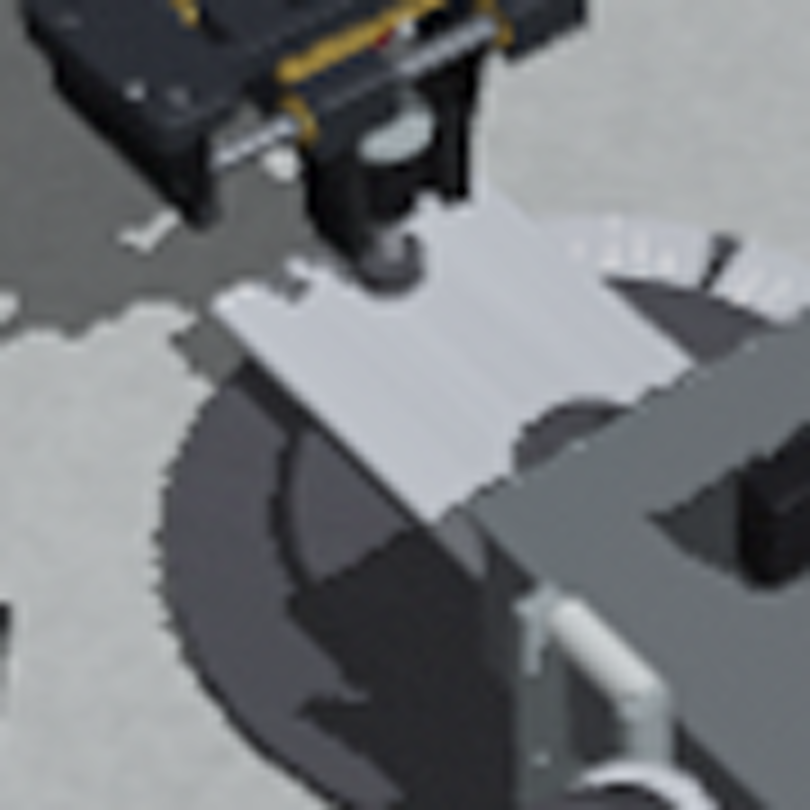

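View pics/t26.png

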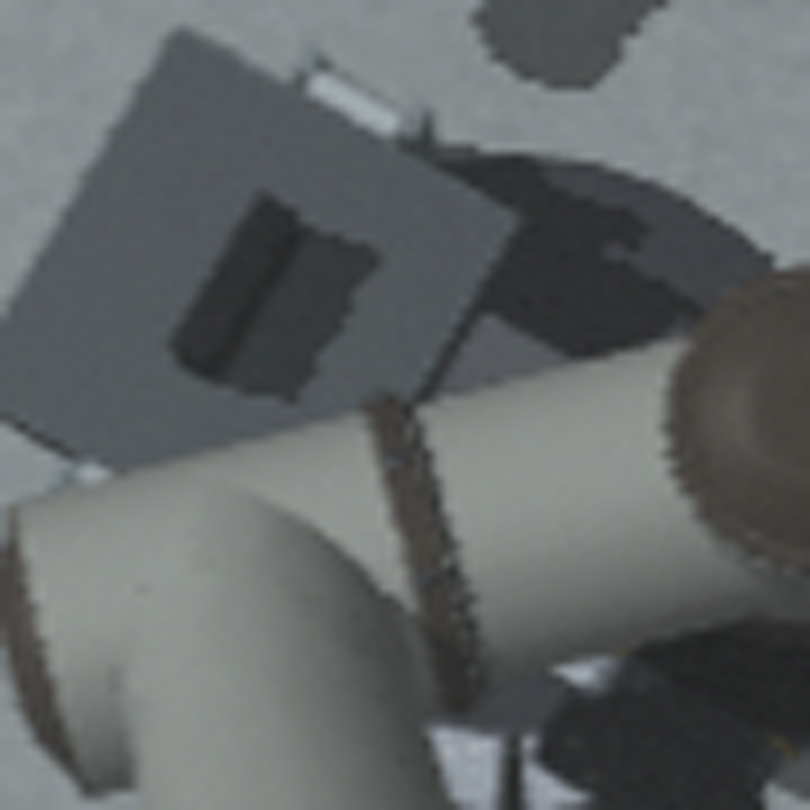

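Emit:
arm_command(
  moves=[
    [0,0,0,0.2,0,0.4,-1],
    [0,0,0,0.3,0,0.8,-1],
    [0,0,0,0.3,0,1.2,-1],
    [0,0,0,0.3,0,1.4,-1],
    [0,0,0,0.3,0,1.4,-1],
  ],
)

```text
time_s: 37.35
tcp_pos: [0.5215, -0.0401, 0.0411]
tool_rot: [[0.528, 0.849, -0.002], [0.849, -0.528, -0.002], [-0.003, -0.0, -1.0]]
contact_force: [-1.1, -5.5, -4.8]
width: 0.0287
```

Emit:
arm_command(
  moves=[
    [0,0,0,-0.2,0,0.2,-1],
    [0,0,0,-0.2,0,0.2,-1],
    [0,0,0,-0.2,0,0.2,-0.3],
    [0,0,0,-0.2,0,0.2,0.1],
    [0,0,0,-0.2,0,0.2,0.2],
  ],
)

```text
time_s: 37.98
tcp_pos: [0.5201, -0.042, 0.0389]
tool_rot: [[0.528, 0.85, -0.003], [0.85, -0.528, -0.003], [-0.004, -0.001, -1.0]]
contact_force: [-0.1, 0.1, 0.1]
width: 0.0427
```

Emit:
arm_command(
  moves=[
    [0,0,0,0,0,0,0.2],
    [0,0,0,0,0,-3,0.2],
    [0,0,0,0,0,-9,0.2],
    [0,0,0,0,0,-15,0.2],
    [0,0,0,-6,6,-16,0.2],
  ],
)

```text
time_s: 38.6
tcp_pos: [0.5377, -0.1002, 0.202]
tool_rot: [[0.521, 0.853, 0.009], [0.853, -0.521, -0.002], [0.003, 0.009, -1.0]]
contact_force: [1.6, -0.5, -1.1]
width: 0.0521
```

Emit:
arm_command(
  moves=[
    [0,0,0,-6,0,0,0.2],
    [0,0,0,-12,0,0,0.2],
    [0,0,0,-18,0,0,0.2],
    [0,0,0,-18,0,0,0.2],
  ],
)

```text
time_s: 39.1
tcp_pos: [0.4413, -0.2564, 0.2013]
tool_rot: [[0.526, 0.85, 0.007], [0.85, -0.526, -0.002], [0.002, 0.007, -1.0]]
contact_force: [0.1, -0.1, 0.4]
width: 0.0522
```

```bash
python3 - <<'E'
from h import *
S=snapshot("scene");T=snapshot("top");rows([])
for th in (.98,1.0,1.02):
  d=np.array([np.cos(th),np.sin(th)]); print(th,"ring",proj(S,[[*(A-.1*d),.079],[*(A-.1*d),.090]]).round(1).tolist(),proj(T,[*(A-.1*d),.079]).round(1))
th=.995;e=np.array([np.cos(th),np.sin(th)]);n=np.array([-e[1],e[0]]);C=A+.105*e
P=[[*(C+i*.068*e+j*.073*n),.093] for i in(1,-1) for j in(1,-1)]+[[*(C+i*.008*e+j*.03*n),.127] for i in(1,-1) for j in(1,-1)]
print(crop(S,(240,205),48,"s27",8,proj(S,P)),crop(T,(225,165),50,"t27",8,proj(T,P)))
cv2.imwrite("pics/sc27.png",cv2.resize(S["img"],(800,600)))
E
```

```text
t 39.2 tcp [ 0.4434 -0.2544  0.2014] yawY -0.55 w 0.0524 F [0.1 0.3 0.1] q1,q6 [-0.2   2.79]
0.98 ring [[221.9, 185.8], [221.7, 182.8]] [[265.3 188. ]]
1.0 ring [[221.3, 186.1], [221.1, 183.1]] [[265.7 187.5]]
1.02 ring [[220.7, 186.5], [220.5, 183.4]] [[266.  186.9]]
(192, 157) (175, 115)
```

View pics/s27.png

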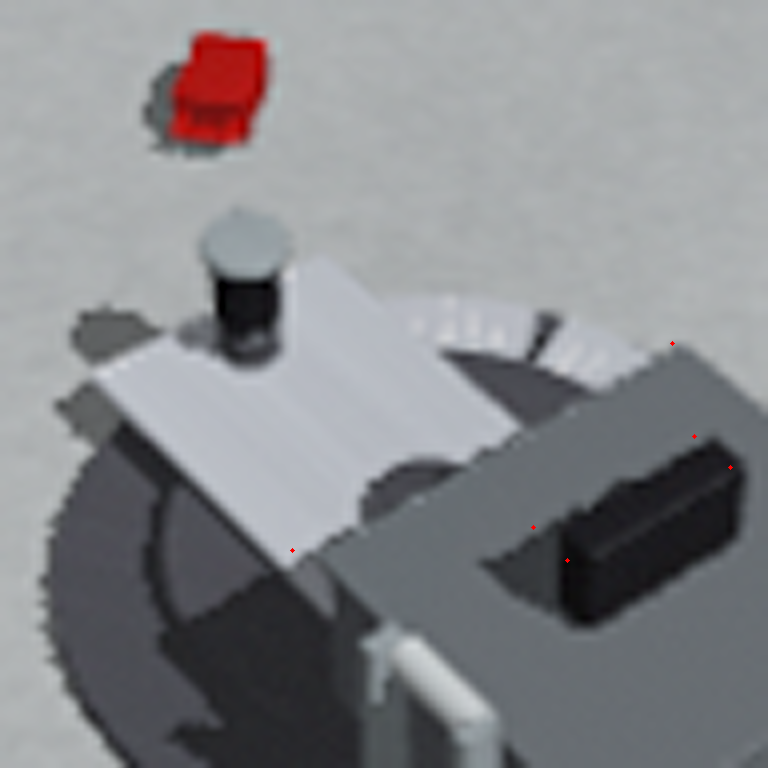

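View pics/t27.png

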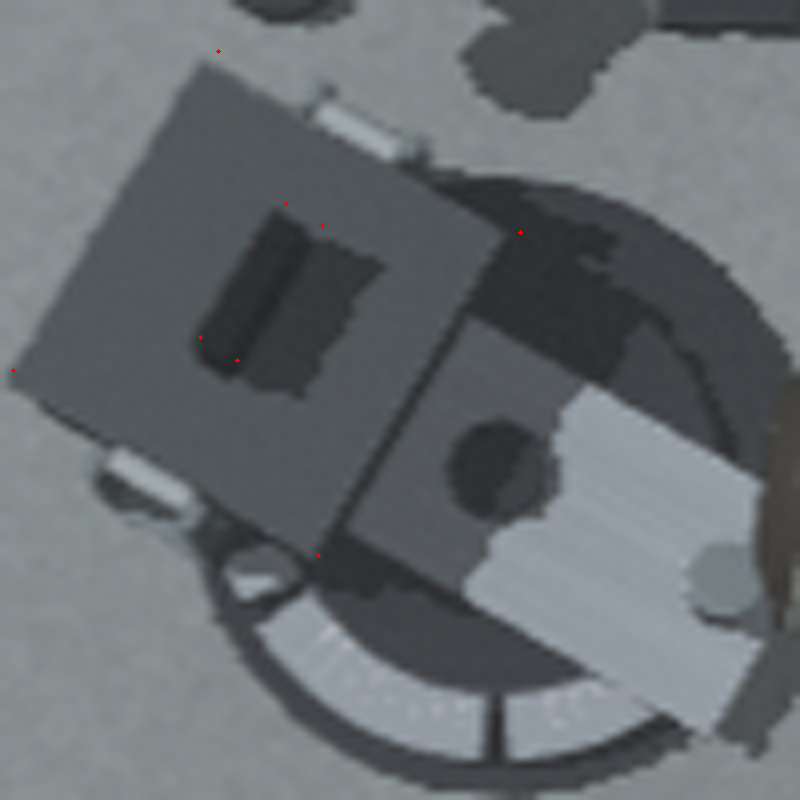

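View pics/sc27.png

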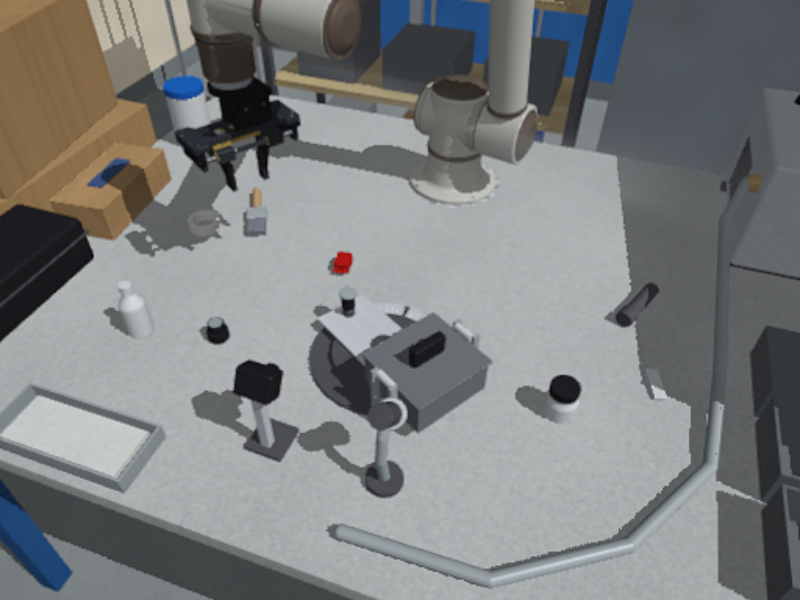

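The ring flange is at scene (222.1,187.2). I predict row 186.4 with the ring down and about 183.4 if the pin were riding the rim, so the pin is home. The tub stands at the lamp side with the lid flush, the arm is clear, and the red look-alike and bystanders are where they were. Handing in.

```bash
python3 - <<'E'
from cell import *
print(finish_job())
E
```

```text
the job is handed in; nothing more can be done
None
```

The job is finished and handed in at about 39 s of the 210 s limit; the hand-in gives no verdict.

- **Middle notch:** I lifted the ring, turned the paddle from the right-hand notch to the middle and let the pin drop home.
- **Lock parts:** The padlock, brass cylinder and latch case went into the tub. I found no thumb-turn or cam lock on the bench, and I left the red look-alike alone.
- **Lid:** I pressed it down until it stopped hard at 12.5 N. The height there puts its origin about 41 mm above the tub floor, which is the seated value.
- **Lamp notch:** I turned the paddle to the left-hand notch, in front of the round lamp, and released the ring.

**Last checks, from the pictures:**
- **Ring:** It is down; its flange is within 1 pixel of where it should be when down.
- **Paddle:** The lid's edges put it at about 1.02 rad in the world frame, which matches the lamp notch.
- **Lid:** It looks flush and level.
- **Bystanders:** The bench things look unmoved; I compared them by eye.

**Disagreements:**
- **Tub position:** The lid's outline was about 3 mm off my prediction. I put that down to my axis estimate and the camera calibration.
- **Ring grip:** The jaws closed to about 29 mm rather than the 24 mm of the grip. They were probably catching the flange edge, but both lifts held.

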